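# Leak-down check of an air damper on an over/under scale

## Robot

A 6-joint arm with a two-finger parallel gripper is mounted at the origin on the work surface. World frame = base frame: x ahead of the robot, y to its left, z up, the work surface at z = 0. Lengths are in m, angles in rad, forces in N, time in s.
With the tool pointing down it reaches from about 0.25 to 0.725 m from the base axis. Payload 4 kg.
Tool frame: the origin (TCP) lies at the very end of the fingers, on their centre line; the grasp point (between the pads) lies 19 mm behind it (bot.pinch_z is the distance from the TCP to the grasp point, in m); z points along the fingers, x is the direction in which the jaws open and shut, and the axes are right-handed (so a half turn about z gives the same grasp; the last joint's range is limited). The gripper opens to 85 mm and grips with 20 to 120 N. Pads are 22 mm wide; open, the fingers measure 114 mm over their backs; the gripper's body (76 mm by 85 mm) begins 54 mm behind the grasp point. The pads swing forward as they close: fully open they stand 13 mm farther back than shut.
Start: joints at [1.284, 0.241, 0.005, 1.335, 0, 1.571], TCP at [0.141, 0.48, 0.231] pointing down, gripper open.
Joint ranges: [-2.72, 2.72], [-1.05, 1.87], [-1.09, 1.28], [-1.99, 2.15], [-1.42, 1.44], [-3.14, 3.14]. Speed limits (rad/s): [2.79, 2.79, 3.14, 3.14, 3.14, 3.14].

## Interface

Orientations are given as a unit quaternion [x, y, z, w].
In Python, from workcell import bot gives the robot as it stands. The module is installed in compiled form; this text tells all that it offers.
- The arm moves only by the shell command python3 -m inch 'ROWS'. ROWS is JSON, a list of rows, each a list of 7 numbers: the shift along the tool's x, y, z scaled (see below), then the turn, a rotation vector about the tool's x, y, z scaled (see below), then the gripper command: -1 is fully open, 1 is shut, values between are in proportion. In form: [[x, y, z, wx, wy, wz, gripper], ...]. A call has exactly 8 rows; each row shifts and turns the commanded pose from where the row before left it, along the tool's axes as they then stand; what a row does not reach is not made up. The controller multiplies each number of a shift by 2.5 cm and each number of a turn by 180 degrees. A row lasts 1/10 s, in which the tool goes at most 50 mm and 8.59 degrees, less where a joint would pass 70% of its speed; a pose out of reach is approached as far as the arm can. A call with a number of a shift or a turn outside -1 to 1 is refused whole. A call with a gripper value outside its range is refused whole. The fingers move at their own pace and stop on an object; the grip force is fixed at half the most. Time passes only in rows, so rows that do not move let the fingers close, or fill a call up. It gives the time, the measured TCP pose, the force and the opening at its end, in the units of the state.
- bot.get_obs(): the state, without advancing time (a new reading comes with each control period).
- bot.camera(name): name is "scene" or "top"; returns (picture, depth): 480x640x3 uint8, blue, green, red; 480x640 float32, m along the optical axis (not along the pixel's ray), 0 where there is no reading.
- bot.get_calibration(name): a dict with "vfov" (degrees; the focal length in pixels is half the picture's height over the tangent of half this angle, whatever the lens; pixels are square), "cx", "cy" (the principal point, pixels), "R" (3x3) and "t" (3): a world point X has camera coordinates R X + t. Camera axes: x right, y down, z forward; pixel columns grow to the right and rows downward; lengths in m; the calibration is good to about 2 mm. A picture is of the moment at which its call begins. get_calibration takes no time and is no camera call.
- bot.job_done(): hands the job in, once; it reports no verdict.
The state is a dict: "clock": time; "joint_pos": joint angles; "joint_vel": joint speeds; "tau": joint torques, N m; "eef_pos": TCP position; "tool_rot": TCP orientation; "ft_force": force on the tool from outside, world axes, zero at the start; "ft_torque": the same for the moment, N m; "grip_width": finger opening in m.
Only numpy, scipy, OpenCV 4.12 (cv2) and the standard library are available. Lean on these libraries where they do the work, as an engineer would, in place of code of your own. Each camera call takes 0.05 s, during which the arm holds its last target.

## Task

Check the air damper that is clamped on the over/under scale: press its plunger down with closed fingertips until the scale's pointer stands on the long middle mark, and keep the pointer there, between the two shorter marks beside it, for at least 5 seconds without a break while the plunger slowly sinks under your fingers. Do not let the pointer swing out to the far end of the dial and do not run the plunger to the bottom of its stroke. Then ease off so that the pointer goes back to the end of the dial where it started without banging onto its stop, let go, and leave the bracket, the mallet and the tumbler alone.

Things in the scene. Friction and masses are not known exactly. Their poses are not given: they have to be found in the camera images.
- scale: over/under scale: grey housing 170 x 430 x 72 mm that does not move, in its middle a tower (50 x 122 mm, top 254 mm above the table) with a white dial and black needle on each wide face (local +x and -x, same reading). Origin: centre of its underside, on the table; z up; y runs from the weight's platter (centre at y = -150 mm) to the damper's platter (y = +150 mm)
- damper_platter (a joint): round steel platter, 144 mm across, always level, with the clamped air damper: m it has gone down from the start; 0.0175 = middle mark, 50 mm per rad of the pointer; the other platter goes up as much. Acts like 10 kg with little damping, slightly top-heavy: off the middle it is pulled farther out by 100 N per m of travel; under a still finger it swings, period about 3 s
- pointer (a joint): reading, rad: 0 = start, needle leaning to the weight's side on its stop; 0.35 = upright on the long middle mark; 0.25 and 0.45 = the two shorter marks beside it; 0.70 = stop at the far end. Grows as the damper's platter goes down. The thinner marks farther out mean nothing here
- pointer_tip (a point): tip of the needle on the +x face, 112 mm from its axis (the axis is 112 mm above the table)
- middle_mark (a point): where the needle tip stands when it is on the middle mark, 224 mm above the table
- plunger: plunger of the upright air damper; origin: centre of the flat top of its round white cap, 44 mm across, some 330 mm above the table at the start; press straight down here, it moves only up and down. The trapped air is a spring, about 150 N/m with 1.5 N preload. When let go it springs back up, but not by what the piston has sunk
- piston (a joint): m the damper's piston has sunk by bleeding air: 0 = fully out, 0.083 = bottom of the stroke (keep below 0.078); starts at 0 to 0.004. It sinks at about finger force / (1200 N s/m), some 3 to 5.5 mm/s at the balancing force, and stays sunk. Under a still finger the air so loses pressure and the pointer falls back
- weight_platter: the other steel platter, 144 mm across, with a brass test weight filled with shot (54 mm across, 68 mm high) fixed on it. The weight is nominally 0.5 kg, in truth 0.37 to 0.65 kg. The platters balance otherwise, so its weight is the steady force on the plunger that brings the pointer to the middle mark. Origin: centre of the platter's underside
- bracket: loose white sheet-metal bracket with four fins, 50 x 110 x 63 mm, origin at the centre of its underside; bystander
- mallet: loose mallet lying flat, yellow head 40 mm across and 85 mm long, handle 210 mm; origin on the table at the middle of the handle; bystander
- tumbler: steel tumbler, 76 mm across and 130 mm high, standing; origin at the centre of its underside; bystander

How it is judged:
By the outcome, as a careful person would: the job done as asked, in the order asked, and still so for the second after the job is handed in, with the robot touching nothing.
It also fails if it takes over 58 s, if anything falls off the work surface, if the arm or the gripper's body presses on something with over 40 N, if the wrist force passes 120 N, or if a joint passes its speed limit or range.

## Working session

There is one attempt and no reset: what is moved stays moved. The work goes in short steps, Python scripts to look and compute and a shell command to move; the robot and the scene stay as the last step left them, time stands still between calls to the robot, and variables do not carry over. Pictures are saved under pics/ and viewed, and the job is handed in when it is done.

```bash
mkdir -p pics; python3 - <<'E'
from workcell import bot
import cv2
o=bot.get_obs(); print(o)
for n in("scene","top"):
    p,d=bot.camera(n); cv2.imwrite(f"pics/{n}0.png",p); import numpy as np; np.save(f"pics/{n}0.npy",d); print(bot.get_calibration(n))
E
```

```text
{'clock': 0.0, 'joint_pos': array([1.28400549e+00, 2.41426218e-01, 3.71310611e-03, 1.33517688e+00,
       1.28062055e-05, 1.57080640e+00]), 'joint_vel': array([ 0.00210984,  0.00079502, -0.00101747,  0.00118105,  0.00061948,
        0.00066391]), 'tau': array([-2.73562564e-04, -3.72320688e+01,  2.52406132e+01,  1.69456744e-02,
       -2.94494771e-05, -1.58463397e-06]), 'eef_pos': array([0.14125624, 0.47897642, 0.23040209]), 'tool_rot': array([ 8.00900702e-01,  5.98796267e-01, -8.42236716e-04,  6.21719596e-04]), 'ft_force': array([0.92418587, 0.08016781, 0.92579135]), 'ft_torque': array([-0.02792499,  0.00279147,  0.02627872]), 'grip_width': 0.08518936725656409}
{'vfov': 57.330430112808884, 'cx': 314.64554425349525, 'cy': 235.68697007718004, 'R': array([[ 0.8963225 ,  0.44337948, -0.00453938],
       [ 0.22999284, -0.47365051, -0.85015204],
       [-0.37909005,  0.76096638, -0.52651772]]), 't': array([-0.5062292 ,  0.05720402,  1.30563973])}
{'vfov': 54.08174199774695, 'cx': 322.63422349181684, 'cy': 239.29559113370985, 'R': array([[ 0.09738973, -0.99523135,  0.00545956],
       [-0.97445317, -0.09646905, -0.20281702],
       [ 0.20237654,  0.01443221, -0.97920143]]), 't': array([-0.06699975,  0.56857795,  1.09889836])}
```

View pics/scene0.png

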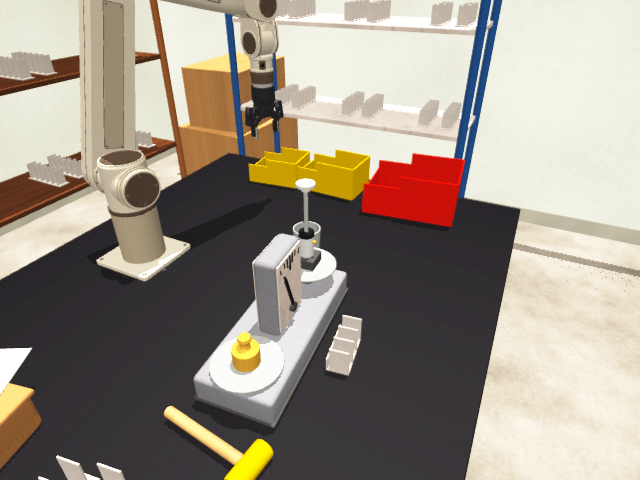

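View pics/top0.png

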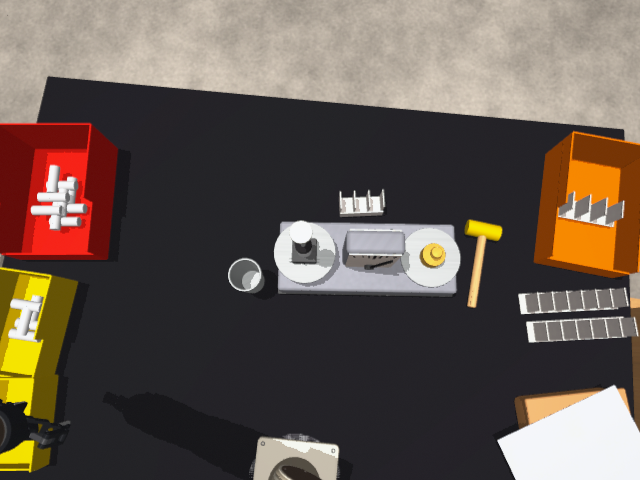

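```bash
cat > h.py <<'E'
import numpy as np, cv2
from workcell import bot
def cal(n):
    c=bot.get_calibration(n); f=240/np.tan(np.radians(c['vfov']/2)); return f,c['cx'],c['cy'],np.array(c['R']),np.array(c['t'])
def back(n,u,v,z):  # depth
    f,cx,cy,R,t=cal(n); return R.T@(np.array([(u-cx)/f*z,(v-cy)/f*z,z])-t)
def onplane(n,u,v,h):
    f,cx,cy,R,t=cal(n); C=-R.T@t; r=R.T@np.array([(u-cx)/f,(v-cy)/f,1]); return C+r*(h-C[2])/r[2]
def proj(n,X):
    f,cx,cy,R,t=cal(n); p=R@np.array(X)+t; return p[0]/p[2]*f+cx,p[1]/p[2]*f+cy
def cloud(n,d):
    f,cx,cy,R,t=cal(n); v,u=np.mgrid[:480,:640]; P=np.stack([(u-cx)/f*d,(v-cy)/f*d,d],-1); return (P-t)@R
E
python3 - <<'E'
from h import *
for n in("scene","top"):
    f,cx,cy,R,t=cal(n); print(n,f,"cam",-R.T@t)
    d=np.load(f"pics/{n}0.npy"); P=cloud(n,d)
    m=(P[...,2]>0.3)&(P[...,2]<0.36)&(d>0)&(P[...,1]<0.35)&(P[...,0]>0.2)&(P[...,0]<.8)&(P[...,1]>-.3)
    q=P[m]; print("cap",len(q),q.mean(0),np.median(q,0),q.min(0),q.max(0)); top=q[q[:,2]>np.median(q[:,2])-.006]; print((top.min(0)+top.max(0))/2)
    m=(P[...,2]>0.24)&(P[...,2]<0.262)&(d>0)&(P[...,1]<0.25)&(P[...,0]>0.25)&(P[...,0]<.8)&(P[...,1]>-.3)
    q=P[m].astype(np.float32); print("tower",len(q),cv2.minAreaRect(q[:,:2]),np.median(q[:,2]))
    m=(P[...,2]>0.06)&(P[...,2]<0.078)&(d>0)&(P[...,1]<0.35)&(P[...,0]>0.25)&(P[...,0]<.8)&(P[...,1]>-.4)
    q=P[m].astype(np.float32); print("housing",len(q),cv2.minAreaRect(q[:,:2]))
    p=cv2.imread(f"pics/{n}0.png")
    c=p[220:340,230:350] if n=="scene" else p[200:310,260:480]
    cv2.imwrite(f"pics/{n}0z.png",cv2.resize(c,None,fx=5 if n=="scene" else 3.6,fy=5 if n=="scene" else 3.6,interpolation=cv2.INTER_CUBIC))
E
```

```text
scene 439.0014897334489 cam [ 0.93554314 -0.74200158  0.7337766 ]
cap 231 [0.53167648 0.02210374 0.32688779] [0.53193711 0.02196631 0.33076726] [0.50830756 0.00377572 0.30034955] [0.55071423 0.04740736 0.33371246]
[0.5295109  0.02559154 0.32926935]Traceback (most recent call last):
  File "<stdin>", line 8, in <module>
cv2.error: OpenCV(4.12.0) /io/opencv/modules/imgproc/src/convhull.cpp:143: error: (-215:Assertion failed) total >= 0 && (depth == CV_32F || depth == CV_32S) in function 'convexHull'
```

```bash

python3 - <<'E'
from h import *
for n in("scene","top"):
    f,cx,cy,R,t=cal(n); print(n,f,"cam",-R.T@t)
    d=np.load(f"pics/{n}0.npy"); P=cloud(n,d)
    def sel(a,b):
        m=(P[...,2]>a)&(P[...,2]<b)&(d>0)&(P[...,1]<0.25)&(P[...,0]>0.25)&(P[...,0]<.8)&(P[...,1]>-.4)
        return np.ascontiguousarray(P[m].astype(np.float32))
    q=sel(.32,.345); print("cap",len(q),np.median(q,0),cv2.minEnclosingCircle(q[:,:2].copy()))
    q=sel(.246,.262); print("tower",len(q),cv2.minAreaRect(q[:,:2].copy()),np.median(q[:,2]))
    q=sel(.062,.078);print("housing",len(q),cv2.minAreaRect(q[:,:2].copy()))
    p=cv2.imread(f"pics/{n}0.png")
    c=p[220:340,230:350] if n=="scene" else p[200:310,260:480]
    k=5 if n=="scene" else 3.6
    cv2.imwrite(f"pics/{n}0z.png",cv2.resize(c,None,fx=k,fy=k,interpolation=cv2.INTER_CUBIC))
E
```

```text
scene 439.0014897334489 cam [ 0.93554314 -0.74200158  0.7337766 ]
cap 194 [0.5321273  0.02058567 0.33116943] ((0.5302517414093018, 0.025050781667232513), 0.023266399279236794)
tower 927 ((0.5378016829490662, -0.076852947473526), (0.054951827973127365, 0.21355478465557098), 4.605985641479492) 0.2533769
housing 4886 ((0.5817396640777588, -0.08364793658256531), (0.2568301260471344, 0.5019410252571106), 4.866544723510742)
top 470.1970472406027 cam [ 0.33818643 -0.02768961  1.19172593]
cap 425 [0.5256974  0.02787292 0.33114114] ((0.5265107750892639, 0.027996735647320747), 0.022089170292019844)
tower 1396 ((0.5378988981246948, -0.12122968584299088), (0.05414947494864464, 0.11943084001541138), 4.245749473571777) 0.2530654
housing 4588 ((0.5750378966331482, -0.06773233413696289), (0.25743338465690613, 0.5318931341171265), 5.329985618591309)
```

View pics/scene0z.png

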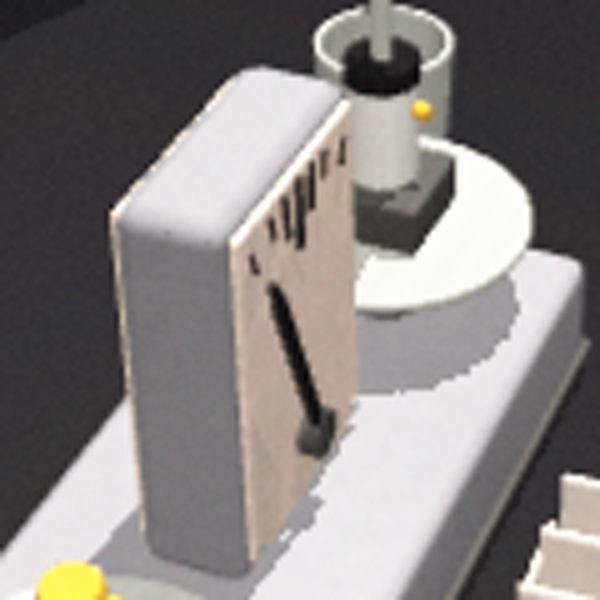

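View pics/top0z.png

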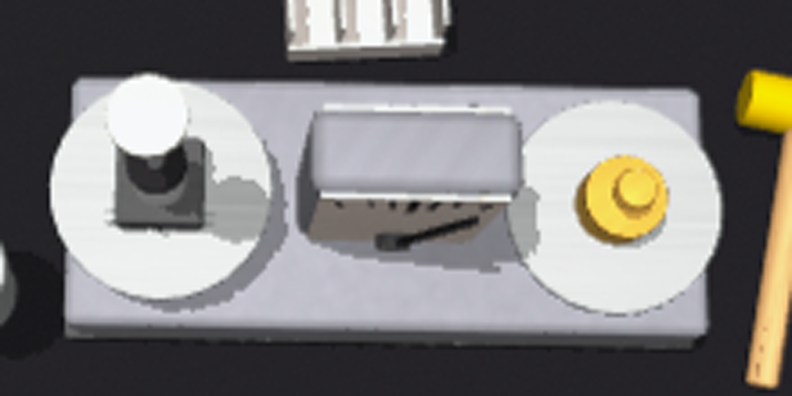

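The cap sits at about (0.527, 0.028, 0.331), and the tower geometry agrees with that. In the scene view the +x dial is visible, with the needle leaning to the weight's side. I'll approach with the fingers closing.

```bash
python3 -m inch '[[-0.6,0.9,-0.7,0,0,0,1],[-0.6,0.9,-0.7,0,0,0,1],[-0.6,0.9,-0.7,0,0,0,1],[-0.6,0.9,-0.7,0,0,0,1],[-0.6,0.9,-0.7,0,0,0,1],[-0.6,0.9,-0.7,0,0,0,1],[-0.6,0.9,-0.7,0,0,0,1],[-0.6,0.9,-0.7,0,0,0,1]]'; python3 -m inch '[[-0.6,0.9,0,0,0,0,1],[-0.6,0.9,0,0,0,0,1],[-0.6,0.9,0,0,0,0,1],[-0.6,0.9,0,0,0,0,1],[-0.6,0.9,0,0,0,0,1],[-0.6,0.9,0,0,0,0,1],[-0.6,0.9,0,0,0,0,1],[-0.6,0.9,0,0,0,0,1]]'
python3 - <<'E'
from h import *
from scipy.spatial.transform import Rotation as Ro
o=bot.get_obs(); R=Ro.from_quat(o['tool_rot']).as_matrix(); print(R.round(4)); print(o['clock'],o['eef_pos'],o['ft_force'])
print(R.T@(np.array([.527,.028,.36])-o['eef_pos'])/.025)
E
```

```text
clock: 0.9
eef_pos: [0.2805, 0.3125, 0.3716]
tool_rot: [0.801, 0.599, -0.0, 0.0]
ft_force: [0.4, 0.8, 0.3]
grip_width: 0.0003
clock: 1.7
eef_pos: [0.4192, 0.1465, 0.3709]
tool_rot: [0.801, 0.599, -0.0, -0.0]
ft_force: [0.2, 0.3, -0.2]
grip_width: 0.0
[[ 2.829e-01  9.591e-01 -9.000e-04]
 [ 9.591e-01 -2.829e-01 -2.000e-04]
 [-5.000e-04 -8.000e-04 -1.000e+00]]
1.7 [0.41923585 0.1465163  0.37092044] [ 0.22681385  0.34202717 -0.21785558]
[-3.32706623  5.47609747  0.43423289]
```

```bash
python3 -m inch '[[-0.5,0.82,0,0,0,0,1],[-0.5,0.82,0,0,0,0,1],[-0.5,0.82,0.1,0,0,0,1],[-0.5,0.82,0.2,0,0,0,1],[-0.5,0.82,0.2,0,0,0,1],[-0.5,0.82,0.2,0,0,0,1],[-0.33,0.56,0.2,0,0,0,1],[0,0,0,0,0,0,1]]'
cat >> h.py <<'E'
YAW=np.radians(4.3); XH=np.array([np.cos(YAW),np.sin(YAW),0]); YH=np.array([-np.sin(YAW),np.cos(YAW),0]); C0=np.array([.538,-.121,0])
FX=0.029
def needle_pt(r,L,fx=FX):  # r reading
    a=r-.35; return C0+XH*fx+np.array([0,0,.112])+L*(np.sin(a)*YH+np.cos(a)*np.array([0,0,1]))
def reading(img,n="scene",dbg=False):
    g=cv2.cvtColor(img,cv2.COLOR_BGR2GRAY).astype(np.float32)
    rs=np.arange(-.15,.86,.005); Ls=np.linspace(.03,.07,25)   # below the marks
    uv=np.array([[proj(n,needle_pt(r,L)) for L in Ls] for r in rs],np.float32)
    s=cv2.remap(g,uv[...,0].copy(),uv[...,1].copy(),cv2.INTER_LINEAR).mean(1)
    w=np.clip(np.percentile(s,60)-s-15,0,None); i=np.argmin(s); m=np.abs(rs-rs[i])<.15; w=w*m
    return float((w*rs).sum()/max(w.sum(),1e-6)), float(s.min())
def snap(name=None):
    p,d=bot.camera("scene")
    if name: cv2.imwrite(name,p)
    return p,d
def captop(d,n="scene"):
    P=cloud(n,d); m=(d>0)&(np.hypot(P[...,0]-.527,P[...,1]-.028)<.022)&(P[...,2]>.2)
    return P[m]
E
python3 - <<'E'
from h import *
for k in range(2):
    p,d=snap("pics/s1.png"); o=bot.get_obs(); print(o['clock'],o['eef_pos'],o['ft_force'],reading(p))
q=p.copy()
for r,c in((0,(0,0,255)),(.25,(0,255,0)),(.35,(255,0,0)),(.45,(0,255,0)),(.7,(0,0,255))):
    a=proj("scene",needle_pt(r,.085)); b=proj("scene",needle_pt(r,.112)); q=cv2.line(q,tuple(int(round(x*16)) for x in a),tuple(int(round(x*16)) for x in b),c,1,shift=4)
cv2.imwrite("pics/s1z.png",np.hstack([cv2.resize(i[170:340,230:350],None,fx=3.3,fy=3.3,interpolation=cv2.INTER_NEAREST) for i in(p,q)]))
E
```

```text
clock: 2.5
eef_pos: [0.5272, 0.0276, 0.3469]
tool_rot: [0.802, 0.598, -0.001, -0.001]
ft_force: [0.1, -0.8, 0.3]
grip_width: -0.0Traceback (most recent call last):
  File "<stdin>", line 3, in <module>
  File "h.py", line 20, in reading
    uv=np.array([[proj(n,needle_pt(r,L)) for L in Ls] for r in rs],np.float32)
                  ~~~~^^^^^^^^^^^^^^^^^^
  File "h.py", line 10, in proj
    f,cx,cy,R,t=cal(n); p=R@np.array(X)+t; return p[0]/p[2]*f+cx,p[1]/p[2]*f+cy
                ~~~^^^
  File "h.py", line 4, in cal
    c=bot.get_calibration(n); f=240/np.tan(np.radians(c['vfov']/2)); return f,c['cx'],c['cy'],np.array(c['R']),np.array(c['t'])
ValueError: time passes only in moves, steps and waits
```

```bash
sed -i 's/^def cal(n):/import functools\n@functools.lru_cache(None)\ndef cal(n):/' h.py
cat > dbg.py <<'E'
from h import *
def overlay(p,name):
    q=p.copy()
    for r,c in((0,(0,0,255)),(.25,(0,255,0)),(.35,(255,0,0)),(.45,(0,255,0)),(.7,(0,0,255))):
        a=proj("scene",needle_pt(r,.085)); b=proj("scene",needle_pt(r,.112)); q=cv2.line(q,tuple(int(round(x*16)) for x in a),tuple(int(round(x*16)) for x in b),c,1,shift=4)
    cv2.imwrite(name,np.hstack([cv2.resize(i[170:340,230:350],None,fx=3.3,fy=3.3,interpolation=cv2.INTER_NEAREST) for i in(p,q)]))
E
python3 - <<'E'
from dbg import *
for k in range(2):
    p,d=snap("pics/s1.png"); o=bot.get_obs(); print(o['clock'],o['eef_pos'],o['ft_force'],reading(p))
overlay(p,"pics/s1z.png")
q=captop(d); print(len(q),np.percentile(q[:,2],[10,50,90]) if len(q) else 0)
E
```

```text
2.6 [0.52636529 0.02902263 0.34832654] [-0.4197943   0.21984527 -0.04977586] (0.17859818895732885, 25.5185546875)
2.65 [0.52627034 0.02938243 0.34881017] [ 0.06609395 -0.00777831 -0.84149753] (0.1807424582522651, 25.9061336517334)
1185 [0.20953312 0.37330652 0.45625776]
```

View pics/s1z.png

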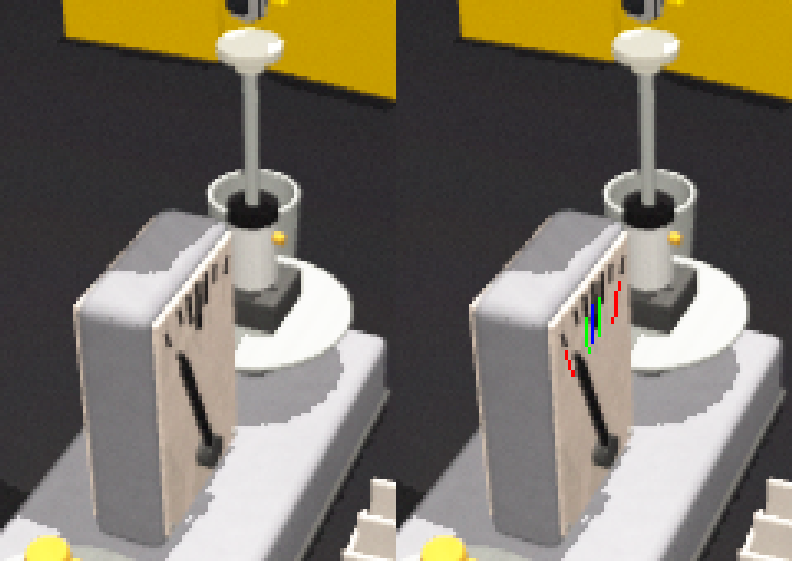

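```bash
python3 - <<'E'
from h import *
p=cv2.imread("pics/scene0.png"); d=np.load("pics/scene0.npy"); P=cloud("scene",d)
L=(P-C0)@np.stack([XH,YH,[0,0,1]],1)
m=(abs(L[...,1])<.05)&(L[...,2]>.09)&(L[...,2]<.245)&(L[...,0]>.01)&(L[...,0]<.06)&(d>0)
q=P[m]; l=L[m]; A=np.c_[l[:,1],l[:,2],np.ones(len(l))]; c,*_=np.linalg.lstsq(A,l[:,0],rcond=None); print(len(l),c, (l[:,0]-A@c).std())
m2=(l[:,0]-A@c); k=abs(m2)<.003; c,*_=np.linalg.lstsq(A[k],l[k,0],rcond=None); print(k.sum(),c)
m=(L[...,2]>.05)&(L[...,2]<.35)&(d>0)&(abs(L[...,1])<.08)&(L[...,0]>.018)&(L[...,0]<.04)&(L[...,2]>.08);print("y ext",L[m][:,1].min(),L[m][:,1].max(),L[m][:,2].max())
c=p[235:320,265:310]; cv2.imwrite("pics/s0zz.png",cv2.resize(c,None,fx=7,fy=7,interpolation=cv2.INTER_NEAREST))
print(proj("scene",needle_pt(0,0)),proj("scene",needle_pt(0,.112)),proj("scene",needle_pt(.35,.112)),proj("scene",needle_pt(.7,.112)))
E
```

```text
1260 [-0.01719954 -0.00612046  0.03161815] 0.002468536730075559
1119 [-0.00484579  0.00211613  0.02941945]
y ext -0.06345723730833432 0.07856769961081063 0.25598208675662915
(np.float64(290.7302035268653), np.float64(305.01429740778207)) (np.float64(280.70499195730434), np.float64(275.70992305544627)) (np.float64(288.87894972936914), np.float64(262.27437255946285)) (np.float64(296.7440606523413), np.float64(255.05030989833924))
```

View pics/s0zz.png

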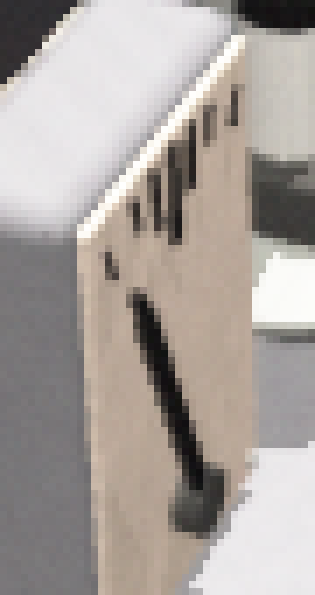

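```bash
sed -i 's/FX=0.029/FX=0.0375/; s/np.linspace(.03,.07,25)/np.linspace(.03,.085,30)/; s/def reading(img,n="scene",dbg=False):/def reading(img,n="scene",fx=FX):/; s/needle_pt(r,L)) for L/needle_pt(r,L,fx)) for L/' h.py
python3 - <<'E'
from h import *
for f in("scene0","s1"):
  p=cv2.imread(f"pics/{f}.png")
  for fx in(.033,.035,.0375,.039,.041): print(f,fx,reading(p,fx=fx))
E
```

```text
scene0 0.033 (0.07220541437828552, 20.58772850036621)
scene0 0.035 (0.027440498164591338, 19.565656661987305)
scene0 0.0375 (-0.027033732079355735, 19.34020233154297)
scene0 0.039 (-0.05256301140778755, 20.533170700073242)
scene0 0.041 (-0.08027574423307811, 24.551660537719727)
s1 0.033 (0.07227424089257121, 20.723339080810547)
s1 0.035 (0.027439832262731476, 19.395475387573242)
s1 0.0375 (-0.027070823651933088, 18.98619842529297)
s1 0.039 (-0.05258855807079556, 20.222753524780273)
s1 0.041 (-0.08033333444829309, 23.81494140625)
```

```bash
sed -i 's/FX=0.0375/FX=0.0362/' h.py
cat > look.py <<'E'
import json,sys,os
from h import *
def look(n,name):
    out=[]
    for k in range(n):
        o=bot.get_obs(); p,d=bot.camera("scene")
        out.append(dict(t=float(o['clock']),r=reading(p)[0],z=float(o['eef_pos'][2]),f=float(o['ft_force'][2]),xy=[float(x) for x in o['eef_pos'][:2]]))
    o=bot.get_obs(); out.append(dict(t=float(o['clock']),r=None,z=float(o['eef_pos'][2]),f=float(o['ft_force'][2])))
    cv2.imwrite(name,p)
    L=json.load(open('log.json')) if os.path.exists('log.json') else []
    L+=out; json.dump(L,open('log.json','w'))
    for x in out: print({k:(np.round(v,4).tolist() if v is not None else None) for k,v in x.items()})
    return p,d
E
python3 -m inch '[[0,0,0.06,0,0,0,1],[0,0,0.06,0,0,0,1],[0,0,0.06,0,0,0,1],[0,0,0.06,0,0,0,1],[0,0,0.06,0,0,0,1],[0,0,0.06,0,0,0,1],[0,0,0.06,0,0,0,1],[0,0,0.06,0,0,0,1]]'
python3 -c "
from look import *
p,d=look(4,'pics/s2.png')
P=cloud('scene',d); cv2.imwrite('pics/s2z.png',cv2.resize(p[120:240,240:380],None,fx=5,fy=5))"
```

```text
clock: 3.45
eef_pos: [0.5267, 0.0289, 0.3366]
tool_rot: [0.801, 0.599, -0.0, -0.0]
ft_force: [0.7, 0.2, 0.6]
grip_width: -0.0002
{'t': 3.45, 'r': 0.0001, 'z': 0.3366, 'f': 0.6349, 'xy': [0.5267, 0.0289]}
{'t': 3.5, 'r': 0.0, 'z': 0.3364, 'f': -0.6572, 'xy': [0.5266, 0.0289]}
{'t': 3.55, 'r': 0.0011, 'z': 0.3365, 'f': -0.113, 'xy': [0.5266, 0.0289]}
{'t': 3.6, 'r': 0.0002, 'z': 0.3367, 'f': 0.0407, 'xy': [0.5266, 0.0289]}
{'t': 3.65, 'r': None, 'z': 0.3368, 'f': -0.1409}
```

View pics/s2z.png

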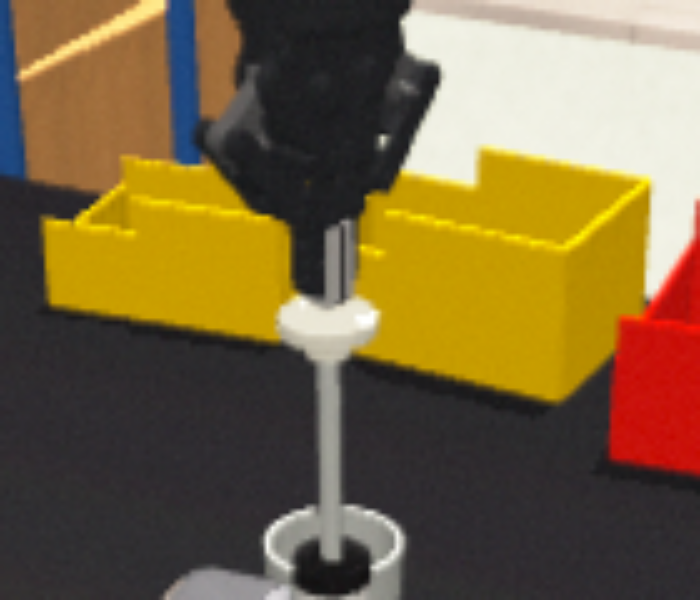

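```bash
cat > mpc.py <<'E'
import json,os,sys
import numpy as np
from scipy.optimize import least_squares
# moves.json: list of [t_start,[8 z units]]
Z0=0.3366; H=0.01
TH0=np.array([5.0,.3311,1200.,1.0,150.,10.,0.0]); SG=np.array([1.0,.0012,100.,1.0,5.,.5,.15]) # W,zc,c,b,k,M,force bias
def knots(moves):
    ts=[0.];zs=[Z0];z=Z0
    for t,r in moves:
        for i,x in enumerate(r):
            ts.append(t+.1*i); zs.append(z); z-=.025*x; ts.append(t+.1*(i+1)); zs.append(z)
    return np.array(ts),np.array(zs)
def sim(th,moves,t0,t1,x0=(0,0,0)):
    W,zc,c,b,k,M,fb=th; kt,kz=knots(moves); n=int(round((t1-t0)/H)); T=t0+H*np.arange(n+1)
    z=np.interp(T,kt,kz); u=zc-z; p,v,s=x0; out=np.zeros((n+1,4)); sub=2; h=H/sub
    for i in range(n+1):
        comp=u[i]-p-s; F=max(0.,1.5+k*comp) if comp>-.0 else 0.
        out[i]=p,v,s,F
        if i==n: break
        for j in range(sub):
            uu=u[i]+(u[i+1]-u[i])*j/sub; comp=uu-p-s; F=1.5+k*comp if comp>0 else 0.
            a=(F-W+100*(p-.0175)-b*v)/M; v+=a*h; p+=v*h; s+=F/c*h
            if p<=0: p=0.; v=max(v,0.)
            if p>=.035: p=.035; v=min(v,0)
    return T,out
def fit(log,moves):
    t1=max(x['t'] for x in log); t0=moves[0][0]
    L=[x for x in log if x['t']>=t0-.2]; tt=np.array([x['t'] for x in L]); f=np.array([x['f'] for x in L])
    ir=[i for i,x in enumerate(L) if x['r'] is not None]; r=np.array([L[i]['r'] for i in ir])*.05
    def res(q):
        th=TH0+q*SG; T,o=sim(th,moves,t0,t1+.02); 
        return np.r_[q,(np.interp(tt[ir],T,o[:,0])-r)/.0002,(np.interp(tt,T,o[:,3])+th[6]-f)/.6]
    best=None
    for w in (-1.2,-.5,0,.5,1.2):
        q0=np.zeros(7); q0[0]=w
        s=least_squares(res,q0,diff_step=1e-3,loss='soft_l1',max_nfev=40)
        if best is None or s.cost<best.cost: best=s
    J=best.jac; cov=np.linalg.pinv(J.T@J)
    th=TH0+best.x*SG; return th,np.sqrt(np.diag(cov))*SG,best.cost
def main_fit():
    log=json.load(open('log.json')); moves=json.load(open('moves.json')); th,sd,c=fit(log,moves)
    print('W %.3f zc %.4f c %.0f b %.2f k %.1f M %.2f fb %.2f'%tuple(th),'sd W %.2f zc %.4f'%(sd[0],sd[1]),'cost %.1f'%c)
    t1=max(x['t'] for x in log); T,o=sim(th,moves,moves[0][0],t1); x=o[-1]
    print('t %.2f p->r %.3f  v %.1f mm/s  s %.1f mm  F %.2f'%(t1,x[0]/.05,x[1]*1e3,x[2]*1e3,x[3]))
    return th,moves,t1,x,log
def predict(th,moves,t1,x,rows,dt=.2):
    t2=t1+.8+.1
    mv=moves+[[t1,list(rows)]]; T,o=sim(th,mv,t1,t2,x[:3]); return T,o
def plan(pref,th,moves,t1,x,ncalls=3,gap=.1,step=.02):
    """pref(t)-> desired p ; optimise rows over ncalls, return first call's rounded rows"""
    starts=[t1+i*(.8+gap) for i in range(ncalls)]
    def mk(q): return moves+[[starts[i],list(q[4*i:4*i+4].repeat(2))] for i in range(ncalls)]
    T=None
    def cost(q):
        T,o=sim(th,mk(q),t1,starts[-1]+.8+gap,x[:3]); ref=np.array([pref(t) for t in T])
        return np.r_[(o[:,0]-ref)[::3]/.001, q/ .3, np.diff(q)/.3, o[-1,1]/.003]
    s=least_squares(cost,np.full(4*ncalls,.02),diff_step=1e-3,max_nfev=25,bounds=(-.9,.9),x_scale=.05)
    q=np.round(s.x/step)*step; rows=q[:4].repeat(2)
    T,o=sim(th,mk(q),t1,starts[-1]+.8+gap,x[:3])
    print('ROWS z:',rows.round(3).tolist(),'next',s.x[4:].round(2).tolist())
    for i in range(0,len(T),15): print('%.2f r %.3f v %.1f s %.1f F %.2f'%(T[i],o[i,0]/.05,o[i,1]*1e3,o[i,2]*1e3,o[i,3]),end=' | ')
    print(); return rows.round(3).tolist()
def addmove(t,rows):
    m=json.load(open('moves.json')) if os.path.exists('moves.json') else []
    m.append([t,rows]); json.dump(m,open('moves.json','w'))
E
# offline test of ramp strategies
python3 - <<'E'
from mpc import *
for W in(3.7,5,6.3):
    th=TH0.copy(); th[0]=W
    mv=[[3.65,[.12]*8]]; t=4.45+.1
    for k in range(5):
        mv.append([t,[.05]*8]); t+=.9
    T,o=sim(th,mv,3.65,t)
    print(W); print([(round(a,2),round(b[0]/.05,2),round(b[1]*1e3,1),round(b[2]*1e3,1),round(b[3],2)) for a,b in zip(T[80::90],o[80::90])])
E
```

```text
3.7
[(np.float64(4.45), np.float64(0.0), np.float64(0.0), np.float64(1.4), np.float64(4.06)), (np.float64(5.35), np.float64(0.0), np.float64(0.0), np.float64(4.8), np.float64(5.06)), (np.float64(6.25), np.float64(0.03), np.float64(9.7), np.float64(8.8), np.float64(5.73)), (np.float64(7.15), np.float64(0.48), np.float64(39.2), np.float64(12.4), np.float64(3.31)), (np.float64(8.05), np.float64(0.7), np.float64(0.0), np.float64(14.2), np.float64(2.89)), (np.float64(8.95), np.float64(0.7), np.float64(0.0), np.float64(16.8), np.float64(4.01))]
5
[(np.float64(4.45), np.float64(0.0), np.float64(0.0), np.float64(1.4), np.float64(4.06)), (np.float64(5.35), np.float64(0.0), np.float64(0.0), np.float64(4.8), np.float64(5.06)), (np.float64(6.25), np.float64(0.0), np.float64(0.0), np.float64(8.9), np.float64(5.95)), (np.float64(7.15), np.float64(0.0), np.float64(0.0), np.float64(13.6), np.float64(6.74)), (np.float64(8.05), np.float64(0.11), np.float64(20.0), np.float64(18.7), np.float64(6.68)), (np.float64(8.95), np.float64(0.64), np.float64(34.3), np.float64(22.6), np.float64(3.59))]
6.3
[(np.float64(4.45), np.float64(0.0), np.float64(0.0), np.float64(1.4), np.float64(4.06)), (np.float64(5.35), np.float64(0.0), np.float64(0.0), np.float64(4.8), np.float64(5.06)), (np.float64(6.25), np.float64(0.0), np.float64(0.0), np.float64(8.9), np.float64(5.95)), (np.float64(7.15), np.float64(0.0), np.float64(0.0), np.float64(13.6), np.float64(6.74)), (np.float64(8.05), np.float64(0.0), np.float64(0.0), np.float64(18.8), np.float64(7.45)), (np.float64(8.95), np.float64(0.0), np.float64(0.1), np.float64(24.6), np.float64(8.09))]
```

```bash
python3 -m inch '[[0,0,0.12,0,0,0,1],[0,0,0.12,0,0,0,1],[0,0,0.12,0,0,0,1],[0,0,0.12,0,0,0,1],[0,0,0.12,0,0,0,1],[0,0,0.12,0,0,0,1],[0,0,0.12,0,0,0,1],[0,0,0.12,0,0,0,1]]'; python3 - <<'E'
from look import *
p,d=look(2,'pics/s3.png')
from mpc import *
addmove(3.65,[.12]*8); main_fit()
E
```

```text
clock: 4.45
eef_pos: [0.5268, 0.029, 0.3129]
tool_rot: [0.801, 0.599, 0.0, 0.0]
ft_force: [-0.3, 0.0, 3.9]
grip_width: -0.0001
{'t': 4.45, 'r': 0.0004, 'z': 0.3129, 'f': 3.9156, 'xy': [0.5268, 0.029]}
{'t': 4.5, 'r': 0.0001, 'z': 0.3124, 'f': 3.2914, 'xy': [0.5267, 0.0289]}
{'t': 4.55, 'r': None, 'z': 0.3126, 'f': 3.951}
W 5.000 zc 0.3308 c 1198 b 1.00 k 149.5 M 10.00 fb -0.04 sd W 1.00 zc 0.0012 cost 1.6
t 4.55 p->r 0.000  v 0.0 mm/s  s 1.7 mm  F 3.97
```

```bash
python3 -m inch '[[0,0,0.1,0,0,0,1],[0,0,0.1,0,0,0,1],[0,0,0.1,0,0,0,1],[0,0,0.08,0,0,0,1],[0,0,0.06,0,0,0,1],[0,0,0.06,0,0,0,1],[0,0,0.05,0,0,0,1],[0,0,0.05,0,0,0,1]]'; python3 - <<'E'
from look import *
p,d=look(2,'pics/s4.png')
from mpc import *
addmove(4.55,[.1,.1,.1,.08,.06,.06,.05,.05]); th,m,t,x,l=main_fit()
for W in (3.7,4.5,5.3,6.3):
  th[0]=W
  for rows in ([.06]*8,[.08,.08,.06,.06,.05,.05,.05,.05],[.07]*8):
    T,o=predict(th,m,t,x,rows); print(W,rows[0],(o[-1]*[20,1e3,1e3,1]).round(2))
E
```

```text
clock: 5.35
eef_pos: [0.5268, 0.0289, 0.298]
tool_rot: [0.801, 0.599, 0.0, 0.0]
ft_force: [-0.8, -0.2, 5.5]
grip_width: 0.0001
{'t': 5.35, 'r': 0.0003, 'z': 0.298, 'f': 5.4707, 'xy': [0.5268, 0.0289]}
{'t': 5.4, 'r': 0.0002, 'z': 0.2978, 'f': 5.7062, 'xy': [0.5267, 0.029]}
{'t': 5.45, 'r': None, 'z': 0.2979, 'f': 5.7425}
W 5.000 zc 0.3308 c 1198 b 1.00 k 149.5 M 10.00 fb -0.04 sd W 1.00 zc 0.0011 cost 1.7
t 5.45 p->r 0.000  v 0.0 mm/s  s 5.6 mm  F 5.64
3.7 0.06 [ 0.4  48.96  9.63  3.83]
3.7 0.08 [ 0.46 51.31  9.57  3.42]
3.7 0.07 [ 0.47 58.99  9.64  3.59]
4.5 0.06 [ 0.05 14.25 10.24  6.34]
4.5 0.08 [ 0.07 16.14 10.27  6.17]
4.5 0.07 [ 0.1  23.89 10.31  6.26]
5.3 0.06 [ 0.    0.   10.28  6.72]
5.3 0.08 [ 0.    0.   10.34  6.72]
5.3 0.07 [ 0.    0.05 10.4   7.  ]
6.3 0.06 [ 0.    0.   10.28  6.72]
6.3 0.08 [ 0.    0.   10.34  6.72]
6.3 0.07 [ 0.    0.   10.4   7.01]
```

```bash
python3 - <<'E'
from mpc import *
th,m,t,x,l=main_fit()
for W in (3.75,4,4.5,5.,5.3,6.3):
  th[0]=W
  for rows in ([.04]*5+[.08,.12,.12],[.03]*5+[.08,.14,.16]):
    T,o=predict(th,m,t,x,rows); print(W,rows[0],(o[-1]*[20,1e3,1e3,1]).round(2))
E
```

```text
W 5.000 zc 0.3308 c 1198 b 1.00 k 149.5 M 10.00 fb -0.04 sd W 1.00 zc 0.0011 cost 1.7
t 5.45 p->r 0.000  v 0.0 mm/s  s 5.6 mm  F 5.64
3.75 0.04 [ 0.27 42.36  9.77  4.92]
3.75 0.03 [ 0.22 38.67  9.81  5.37]
4 0.04 [ 0.14 31.51 10.04  5.9 ]
4 0.03 [ 0.09 27.8  10.06  6.3 ]
4.5 0.04 [ 0.03 13.18 10.17  6.67]
4.5 0.03 [ 0.02 12.53 10.11  6.75]
5.0 0.04 [ 0.    2.43 10.18  6.86]
5.0 0.03 [ 0.    2.91 10.12  6.9 ]
5.3 0.04 [ 0.    0.   10.18  6.89]
5.3 0.03 [ 0.    0.   10.12  6.94]
6.3 0.04 [ 0.    0.   10.18  6.89]
6.3 0.03 [ 0.    0.   10.12  6.94]
```

```bash
python3 -m inch '[[0,0,0.03,0,0,0,1],[0,0,0.03,0,0,0,1],[0,0,0.03,0,0,0,1],[0,0,0.03,0,0,0,1],[0,0,0.03,0,0,0,1],[0,0,0.08,0,0,0,1],[0,0,0.14,0,0,0,1],[0,0,0.16,0,0,0,1]]'; python3 - <<'E'
from look import *
p,d=look(2,'pics/s5.png')
from mpc import *
addmove(5.45,[.03]*5+[.08,.14,.16]); th,m,t,x,l=main_fit()
rows=plan(lambda tt:.0175*min(1,(tt-t)/1.5),th,m,t,x)
for W in (5.,5.3,5.8,6.3):
  th[0]=W
  for rows in ([.04]*5+[.08,.12,.12],[.03]*5+[.08,.14,.16]):
    T,o=predict(th,m,t,x,rows); print(W,rows[0],(o[-1]*[20,1e3,1e3,1]).round(2))
E
```

```text
clock: 6.25
eef_pos: [0.527, 0.029, 0.285]
tool_rot: [0.801, 0.599, 0.001, 0.0]
ft_force: [-0.6, 0.2, 7.4]
grip_width: -0.0001
{'t': 6.25, 'r': 0.0, 'z': 0.285, 'f': 7.4004, 'xy': [0.527, 0.029]}
{'t': 6.3, 'r': 0.0, 'z': 0.2843, 'f': 6.2297, 'xy': [0.5267, 0.029]}
{'t': 6.35, 'r': None, 'z': 0.2845, 'f': 7.2194}
W 5.166 zc 0.3308 c 1200 b 1.00 k 149.6 M 10.00 fb -0.03 sd W 0.62 zc 0.0011 cost 2.6
t 6.35 p->r 0.001  v 0.8 mm/s  s 10.1 mm  F 6.93
ROWS z: [0.18, 0.18, -0.2, -0.2, 0.12, 0.12, 0.06, 0.06] next [0.04, 0.01, -0.03, 0.08, 0.04, 0.01, 0.02, 0.02]
6.35 r 0.001 v 0.8 s 10.1 F 6.93 | 6.50 r 0.011 v 7.4 s 11.0 F 7.74 | 6.65 r 0.054 v 19.1 s 12.0 F 6.86 | 6.80 r 0.106 v 13.4 s 12.7 F 5.83 | 6.95 r 0.137 v 8.4 s 13.5 F 6.16 | 7.10 r 0.161 v 8.4 s 14.3 F 6.20 | 7.25 r 0.189 v 9.7 s 15.0 F 5.99 | 7.40 r 0.218 v 10.1 s 15.8 F 5.88 | 7.55 r 0.250 v 10.8 s 16.5 F 5.69 | 7.70 r 0.282 v 10.3 s 17.2 F 5.38 | 7.85 r 0.308 v 6.3 s 17.8 F 4.98 | 8.00 r 0.320 v 2.6 s 18.5 F 5.25 | 8.15 r 0.327 v 2.4 s 19.1 F 5.24 | 8.30 r 0.334 v 2.6 s 19.8 F 5.31 | 8.45 r 0.344 v 3.6 s 20.5 F 5.22 | 8.60 r 0.354 v 3.0 s 21.1 F 5.08 | 8.75 r 0.361 v 2.0 s 21.7 F 5.04 | 8.90 r 0.366 v 1.1 s 22.4 F 5.03 | 9.05 r 0.368 v -0.1 s 23.0 F 4.96 | 
5.0 0.04 [ 0.28 40.02 15.2   6.04]
5.0 0.03 [ 0.22 36.34 15.23  6.49]
5.3 0.04 [ 0.11 27.24 15.55  7.27]
5.3 0.03 [ 0.06 23.81 15.55  7.63]
5.8 0.04 [ 0.02 10.3  15.65  7.9 ]
5.8 0.03 [ 0.02  9.93 15.58  7.97]
6.3 0.04 [ 0.    0.74 15.65  8.05]
6.3 0.03 [ 0.    1.27 15.59  8.09]
```

```bash
python3 -m inch '[[0,0,0.03,0,0,0,1],[0,0,0.03,0,0,0,1],[0,0,0.03,0,0,0,1],[0,0,0.03,0,0,0,1],[0,0,0.03,0,0,0,1],[0,0,0.08,0,0,0,1],[0,0,0.14,0,0,0,1],[0,0,0.16,0,0,0,1]]'; python3 - <<'E'
from look import *
p,d=look(2,'pics/s6.png')
from mpc import *
addmove(6.35,[.03]*5+[.08,.14,.16]); th,m,t,x,l=main_fit()
rows=plan(lambda tt:.0175*min(1,(tt-t)/1.5),th,m,t,x)
E
```

```text
clock: 7.15
eef_pos: [0.5271, 0.029, 0.2721]
tool_rot: [0.801, 0.599, 0.001, 0.0]
ft_force: [-0.1, -0.3, 8.0]
grip_width: -0.0
{'t': 7.15, 'r': 0.0013, 'z': 0.2721, 'f': 8.0274, 'xy': [0.5271, 0.029]}
{'t': 7.2, 'r': 0.0013, 'z': 0.2713, 'f': 7.1573, 'xy': [0.5268, 0.0289]}
{'t': 7.25, 'r': None, 'z': 0.2716, 'f': 8.9255}
W 6.090 zc 0.3308 c 1189 b 1.00 k 149.0 M 10.00 fb -0.03 sd W 0.35 zc 0.0011 cost 4.8
t 7.25 p->r 0.005  v 3.7 mm/s  s 15.7 mm  F 8.02
ROWS z: [0.1, 0.1, -0.08, -0.08, 0.08, 0.08, 0.06, 0.06] next [0.06, 0.01, -0.02, 0.09, 0.04, 0.01, 0.02, 0.03]
7.25 r 0.005 v 3.7 s 15.7 F 8.02 | 7.40 r 0.024 v 9.4 s 16.7 F 8.29 | 7.55 r 0.065 v 16.8 s 17.7 F 7.72 | 7.70 r 0.115 v 15.1 s 18.6 F 7.06 | 7.85 r 0.157 v 13.4 s 19.5 F 7.06 | 8.00 r 0.197 v 14.0 s 20.4 F 6.96 | 8.15 r 0.242 v 15.1 s 21.3 F 6.62 | 8.30 r 0.287 v 15.4 s 22.1 F 6.49 | 8.45 r 0.335 v 16.5 s 22.9 F 6.20 | 8.60 r 0.384 v 15.7 s 23.7 F 5.76 | 8.75 r 0.424 v 10.7 s 24.4 F 5.24 | 8.90 r 0.447 v 5.5 s 25.0 F 5.42 | 9.05 r 0.461 v 3.5 s 25.7 F 5.36 | 9.20 r 0.468 v 1.7 s 26.4 F 5.43 | 9.35 r 0.472 v 0.7 s 27.1 F 5.38 | 9.50 r 0.471 v -1.5 s 27.8 F 5.32 | 9.65 r 0.463 v -3.7 s 28.4 F 5.39 | 9.80 r 0.449 v -5.3 s 29.1 F 5.50 | 9.95 r 0.432 v -6.6 s 29.8 F 5.57 |
```

```bash
python3 - <<'E'
from mpc import *
th,m,t,x,l=main_fit(); m0=m
for W in (5.95,6.1,6.25,6.4):
  th[0]=W
  for rows in ([.03]*8,[.05,.05,.04,.03,.03,.03,.03,.03],[.05]*4+[.02]*4):
    T,o=sim(th,m0+[[t,rows]],m0[0][0],t+.9); print(W,rows[:5],(o[-1]*[20,1e3,1e3,1]).round(2), 'now',o[-91,0]*20,o[-96,0]*20)
E
```

```text
W 6.090 zc 0.3308 c 1189 b 1.00 k 149.0 M 10.00 fb -0.03 sd W 0.35 zc 0.0011 cost 4.8
t 7.25 p->r 0.005  v 3.7 mm/s  s 15.7 mm  F 8.02
5.95 [0.03, 0.03, 0.03, 0.03, 0.03] [ 0.28 15.62 21.1   6.07] now 0.009846556757506168 0.004603371609216754
5.95 [0.05, 0.05, 0.04, 0.03, 0.03] [ 0.36 23.42 21.06  5.65] now 0.009846556757506168 0.004603371609216754
5.95 [0.05, 0.05, 0.05, 0.05, 0.02] [ 0.38 24.13 21.05  5.48] now 0.009846556757506168 0.004603371609216754
6.1 [0.03, 0.03, 0.03, 0.03, 0.03] [ 0.17 10.21 21.38  6.83] now 0.005152264432976786 0.0021474546119374547
6.1 [0.05, 0.05, 0.04, 0.03, 0.03] [ 0.25 18.01 21.35  6.4 ] now 0.005152264432976786 0.0021474546119374547
6.1 [0.05, 0.05, 0.05, 0.05, 0.02] [ 0.27 18.73 21.33  6.24] now 0.005152264432976786 0.0021474546119374547
6.25 [0.03, 0.03, 0.03, 0.03, 0.03] [ 0.07  4.58 21.64  7.56] now 0.0018901844629480734 0.0006989158239055607
6.25 [0.05, 0.05, 0.04, 0.03, 0.03] [ 0.15 12.38 21.61  7.14] now 0.0018901844629480734 0.0006989158239055607
6.25 [0.05, 0.05, 0.05, 0.05, 0.02] [ 0.17 13.09 21.59  6.97] now 0.0018901844629480734 0.0006989158239055607
6.4 [0.03, 0.03, 0.03, 0.03, 0.03] [ 0.    0.   21.8   8.04] now 0.0 0.0
6.4 [0.05, 0.05, 0.04, 0.03, 0.03] [ 0.06  6.34 21.83  7.81] now 0.0 0.0
6.4 [0.05, 0.05, 0.05, 0.05, 0.02] [ 0.07  7.05 21.81  7.64] now 0.0 0.0
```

Option 2 stays safe over the whole weight range.

```bash
python3 -m inch '[[0,0,0.05,0,0,0,1],[0,0,0.05,0,0,0,1],[0,0,0.04,0,0,0,1],[0,0,0.03,0,0,0,1],[0,0,0.03,0,0,0,1],[0,0,0.03,0,0,0,1],[0,0,0.03,0,0,0,1],[0,0,0.03,0,0,0,1]]'; python3 - <<'E'
from look import *
p,d=look(2,'pics/s7.png')
from mpc import *
addmove(7.25,[.05,.05,.04]+[.03]*5); th,m,t,x,l=main_fit()
rows=plan(lambda tt:.0175*min(1,x[0]/.0175+(tt-t)/1.0),th,m,t,x)
E
```

```text
clock: 8.05
eef_pos: [0.5271, 0.029, 0.2649]
tool_rot: [0.801, 0.599, 0.001, 0.0]
ft_force: [-0.7, 0.1, 7.6]
grip_width: -0.0004
{'t': 8.05, 'r': 0.0773, 'z': 0.2649, 'f': 7.5508, 'xy': [0.5271, 0.029]}
{'t': 8.1, 'r': 0.0858, 'z': 0.2647, 'f': 7.3996, 'xy': [0.527, 0.0289]}
{'t': 8.15, 'r': None, 'z': 0.2647, 'f': 6.5585}
W 6.240 zc 0.3308 c 1150 b 1.00 k 148.6 M 10.00 fb -0.04 sd W 0.22 zc 0.0011 cost 5.8
t 8.15 p->r 0.095  v 8.9 mm/s  s 22.3 mm  F 7.43
ROWS z: [0.2, 0.2, -0.14, -0.14, 0.04, 0.04, 0.06, 0.06] next [0.09, 0.0, 0.01, 0.03, 0.03, 0.02, 0.02, 0.03]
8.15 r 0.095 v 8.9 s 22.3 F 7.43 | 8.30 r 0.127 v 13.9 s 23.3 F 8.16 | 8.45 r 0.188 v 25.6 s 24.3 F 7.39 | 8.60 r 0.265 v 23.1 s 25.2 F 6.25 | 8.75 r 0.323 v 16.2 s 26.0 F 5.92 | 8.90 r 0.362 v 10.1 s 26.8 F 5.85 | 9.05 r 0.385 v 5.2 s 27.5 F 5.68 | 9.20 r 0.395 v 2.4 s 28.3 F 6.05 | 9.35 r 0.404 v 4.1 s 29.1 F 6.05 | 9.50 r 0.417 v 4.3 s 29.9 F 5.87 | 9.65 r 0.429 v 3.5 s 30.6 F 5.78 | 9.80 r 0.439 v 3.2 s 31.4 F 5.82 | 9.95 r 0.449 v 3.5 s 32.1 F 5.71 | 10.10 r 0.459 v 2.7 s 32.9 F 5.64 | 10.25 r 0.465 v 1.7 s 33.6 F 5.59 | 10.40 r 0.469 v 0.6 s 34.3 F 5.57 | 10.55 r 0.469 v -0.6 s 35.1 F 5.58 | 10.70 r 0.465 v -1.6 s 35.8 F 5.60 | 10.85 r 0.459 v -2.7 s 36.5 F 5.58 |
```

```bash
python3 - <<'E'
from mpc import *
th,m,t,x,l=main_fit()
rows=plan(lambda tt:x[0]+(.0175-x[0])*(lambda a:a*a*(3-2*a))(min(1,(tt-t+.2)/1.4)),th,m,t,x,step=.01)
for W in(6.1,6.35):
  th[0]=W;T,o=predict(th,m,t,x,rows); print(W,(o[-1]*[20,1e3,1e3,1]).round(2))
E
```

```text
W 6.240 zc 0.3308 c 1150 b 1.00 k 148.6 M 10.00 fb -0.04 sd W 0.22 zc 0.0011 cost 5.8
t 8.15 p->r 0.095  v 8.9 mm/s  s 22.3 mm  F 7.43
ROWS z: [0.12, 0.12, -0.04, -0.04, 0.06, 0.06, 0.03, 0.03] next [0.02, 0.06, 0.03, 0.02, 0.03, 0.02, 0.02, 0.03]
8.15 r 0.095 v 8.9 s 22.3 F 7.43 | 8.30 r 0.123 v 10.8 s 23.3 F 7.74 | 8.45 r 0.165 v 16.3 s 24.3 F 7.36 | 8.60 r 0.214 v 15.8 s 25.2 F 6.81 | 8.75 r 0.260 v 14.7 s 26.1 F 6.68 | 8.90 r 0.303 v 13.9 s 26.9 F 6.40 | 9.05 r 0.342 v 11.6 s 27.7 F 6.05 | 9.20 r 0.370 v 7.4 s 28.5 F 5.83 | 9.35 r 0.385 v 3.1 s 29.3 F 5.87 | 9.50 r 0.392 v 1.5 s 30.0 F 5.98 | 9.65 r 0.395 v 1.0 s 30.8 F 6.01 | 9.80 r 0.398 v 0.9 s 31.6 F 5.98 | 9.95 r 0.400 v 0.2 s 32.4 F 5.89 | 10.10 r 0.398 v -0.9 s 33.2 F 5.95 | 10.25 r 0.395 v -1.3 s 33.9 F 5.99 | 10.40 r 0.390 v -1.6 s 34.7 F 6.02 | 10.55 r 0.385 v -1.8 s 35.5 F 6.05 | 10.70 r 0.380 v -1.4 s 36.3 F 6.14 | 10.85 r 0.377 v -0.8 s 37.1 F 6.10 | 
6.1 [ 0.42 17.74 27.56  5.47]
6.35 [ 0.28  6.86 27.87  6.5 ]
```

```bash
python3 -m inch '[[0,0,0.12,0,0,0,1],[0,0,0.12,0,0,0,1],[0,0,-0.04,0,0,0,1],[0,0,-0.04,0,0,0,1],[0,0,0.06,0,0,0,1],[0,0,0.05,0,0,0,1],[0,0,0.02,0,0,0,1],[0,0,0.02,0,0,0,1]]'; python3 - <<'E'
from look import *
p,d=look(2,'pics/s8.png')
from mpc import *
addmove(8.15,[.12,.12,-.04,-.04,.06,.05,.02,.02]); th,m,t,x,l=main_fit()
rows=plan(lambda tt:x[0]+(.0175-x[0])*(min(1,(tt-t+.2)/.8)),th,m,t,x,step=.01)
E
```

```text
clock: 8.95
eef_pos: [0.5269, 0.029, 0.2568]
tool_rot: [0.801, 0.599, 0.0, 0.0]
ft_force: [-0.9, 0.4, 5.6]
grip_width: 0.0001
{'t': 8.95, 'r': 0.3082, 'z': 0.2568, 'f': 5.5665, 'xy': [0.5269, 0.029]}
{'t': 9.0, 'r': 0.3266, 'z': 0.2567, 'f': 6.2722, 'xy': [0.5269, 0.0289]}
{'t': 9.05, 'r': None, 'z': 0.2567, 'f': 6.5015}
W 6.237 zc 0.3308 c 1147 b 1.03 k 148.5 M 10.03 fb -0.04 sd W 0.20 zc 0.0011 cost 7.4
t 9.05 p->r 0.333  v 9.1 mm/s  s 27.8 mm  F 6.00
ROWS z: [0.0, 0.0, 0.13, 0.13, -0.02, -0.02, 0.03, 0.03] next [0.04, 0.02, 0.02, 0.03, 0.03, 0.02, 0.02, 0.03]
9.05 r 0.333 v 9.1 s 27.8 F 6.00 | 9.20 r 0.351 v 3.0 s 28.5 F 5.75 | 9.35 r 0.350 v -2.8 s 29.3 F 6.13 | 9.50 r 0.344 v -0.5 s 30.1 F 6.50 | 9.65 r 0.345 v 1.2 s 31.0 F 6.25 | 9.80 r 0.349 v 1.2 s 31.8 F 6.27 | 9.95 r 0.353 v 1.3 s 32.6 F 6.17 | 10.10 r 0.356 v 1.2 s 33.4 F 6.25 | 10.25 r 0.362 v 2.1 s 34.2 F 6.24 | 10.40 r 0.369 v 2.8 s 35.1 F 6.17 | 10.55 r 0.378 v 3.0 s 35.9 F 6.10 | 10.70 r 0.387 v 3.2 s 36.6 F 6.08 | 10.85 r 0.397 v 3.2 s 37.4 F 5.95 | 11.00 r 0.405 v 2.5 s 38.2 F 5.93 | 11.15 r 0.412 v 2.2 s 39.0 F 5.90 | 11.30 r 0.418 v 1.6 s 39.8 F 5.85 | 11.45 r 0.422 v 0.8 s 40.5 F 5.82 | 11.60 r 0.423 v 0.4 s 41.3 F 5.87 | 11.75 r 0.424 v 0.1 s 42.0 F 5.80 |
```

```bash
python3 -m inch '[[0,0,0,0,0,0,1],[0,0,0,0,0,0,1],[0,0,0.11,0,0,0,1],[0,0,0.11,0,0,0,1],[0,0,0,0,0,0,1],[0,0,0,0,0,0,1],[0,0,0.02,0,0,0,1],[0,0,0.02,0,0,0,1]]'; python3 - <<'E'
from look import *
p,d=look(2,'pics/s9.png')
from dbg import overlay; overlay(p,'pics/s9z.png')
from mpc import *
addmove(9.05,[0,0,.11,.11,0,0,.02,.02]); th,m,t,x,l=main_fit()
T,o=sim(th,m,m[0][0],t+.01); print([(round(q['t'],2),round(q['r'],3),round(np.interp(q['t'],T,o[:,0])*20,3)) for q in l[-15:] if q['r'] is not None])
rows=plan(lambda tt:x[0]+(.0175-x[0])*(min(1,(tt-t+.2)/.8)),th,m,t,x,step=.01)
E
```

```text
clock: 9.85
eef_pos: [0.5269, 0.029, 0.2502]
tool_rot: [0.801, 0.599, 0.0, 0.0]
ft_force: [0.1, -0.3, 5.2]
grip_width: 0.0001
{'t': 9.85, 'r': 0.4198, 'z': 0.2502, 'f': 5.2477, 'xy': [0.5269, 0.029]}
{'t': 9.9, 'r': 0.4211, 'z': 0.2501, 'f': 6.0332, 'xy': [0.5269, 0.0289]}
{'t': 9.95, 'r': None, 'z': 0.2501, 'f': 5.3756}
W 5.829 zc 0.3317 c 1067 b 2.47 k 138.7 M 10.91 fb 0.07 sd W 0.21 zc 0.0013 cost 12.6
t 9.95 p->r 0.424  v 2.1 mm/s  s 33.4 mm  F 5.33
[(6.25, 0.0, np.float64(0.0)), (6.3, 0.0, np.float64(0.0)), (7.15, 0.001, np.float64(0.0)), (7.2, 0.001, np.float64(0.0)), (8.05, 0.077, np.float64(0.074)), (8.1, 0.086, np.float64(0.083)), (8.95, 0.308, np.float64(0.314)), (9.0, 0.327, np.float64(0.327)), (9.85, 0.42, np.float64(0.418)), (9.9, 0.421, np.float64(0.421))]
ROWS z: [-0.11, -0.11, 0.25, 0.25, -0.05, -0.05, -0.02, -0.02] next [0.04, 0.02, 0.02, 0.03, 0.03, 0.02, 0.02, 0.03]
9.95 r 0.424 v 2.1 s 33.4 F 5.33 | 10.10 r 0.422 v -4.2 s 34.1 F 4.67 | 10.25 r 0.393 v -13.5 s 34.7 F 5.45 | 10.40 r 0.358 v -8.0 s 35.6 F 6.36 | 10.55 r 0.344 v -2.3 s 36.5 F 6.07 | 10.70 r 0.340 v -0.7 s 37.3 F 5.88 | 10.85 r 0.337 v -1.8 s 38.1 F 5.75 | 11.00 r 0.329 v -2.9 s 38.9 F 5.90 | 11.15 r 0.321 v -2.8 s 39.8 F 5.98 | 11.30 r 0.313 v -2.6 s 40.6 F 6.03 | 11.45 r 0.305 v -2.3 s 41.5 F 6.06 | 11.60 r 0.299 v -1.8 s 42.3 F 6.15 | 11.75 r 0.295 v -1.1 s 43.2 F 6.11 | 11.90 r 0.292 v -0.7 s 44.1 F 6.16 | 12.05 r 0.291 v -0.0 s 44.9 F 6.17 | 12.20 r 0.292 v 0.5 s 45.8 F 6.15 | 12.35 r 0.294 v 0.7 s 46.7 F 6.12 | 12.50 r 0.296 v 1.0 s 47.5 F 6.14 | 12.65 r 0.300 v 1.3 s 48.4 F 6.05 |
```

View pics/s9z.png

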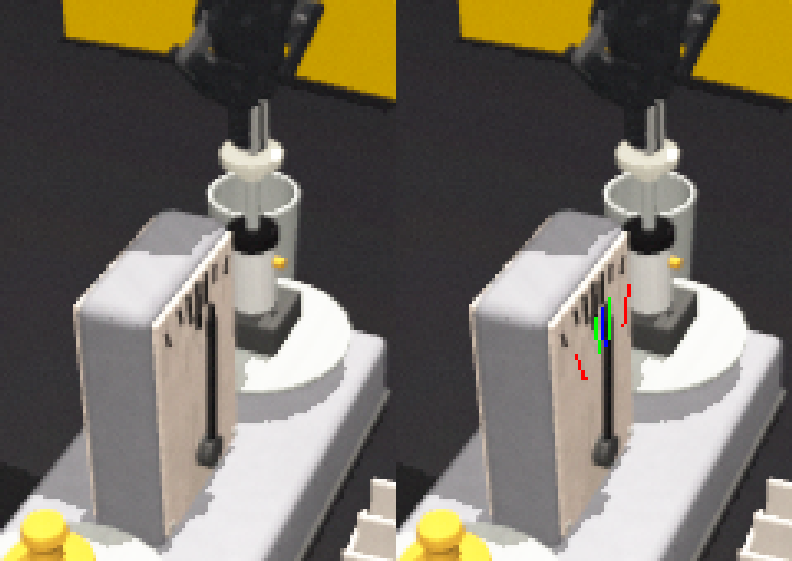

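```bash
cat >> h.py <<'E'
_ref=None
WP=C0+(-.150)*YH
def pweight(img):
    """platter travel (m) from the brass weight's rise, subpixel template match vs start image"""
    ref=cv2.imread("pics/scene0.png"); x0,y0,x1,y1=228,330,266,372
    y0=330
    tpl=ref[y0:y1,x0:x1]; reg=img[y0-25:y1+6,x0-6:x1+6]
    k=8; R=cv2.matchTemplate(cv2.resize(reg,None,fx=k,fy=k,interpolation=cv2.INTER_CUBIC),cv2.resize(tpl,None,fx=k,fy=k,interpolation=cv2.INTER_CUBIC),cv2.TM_CCOEFF_NORMED)
    _,mx,_,loc=cv2.minMaxLoc(R); dv=25-loc[1]/k
    h=.14; a=proj("scene",WP+[0,0,h]); b=proj("scene",WP+[0,0,h+.02]); return dv/(a[1]-b[1])*.02,mx,loc[0]/k-6
E
python3 - <<'E'
from h import *
for i in(1,7,8,9):
    p=cv2.imread(f"pics/s{i}.png"); print(i,reading(p),pweight(p),pweight(p)[0]/.05)
E
```

```text
1 (0.00033989266908549806, 18.971776962280273) (np.float64(0.0), 0.9978957176208496, 0.0) 0.0
7 (0.08583505394852008, 19.90885353088379) (np.float64(0.003482238311641261), 0.9781203269958496, 0.0) 0.06964476623282521
8 (0.32658326514660385, 21.036394119262695) (np.float64(0.014245520365805158), 0.8618804216384888, -0.5) 0.2849104073161031
9 (0.42106571853403324, 20.864778518676758) (np.float64(0.018677460035166765), 0.8090234398841858, -0.625) 0.3735492007033353
```

```bash
python3 - <<'E'
from look import *
p,d=look(1,'pics/s10.png'); np.save('pics/s10.npy',d)
d0=np.load('pics/scene0.npy'); P=cloud('scene',d); P0=cloud('scene',d0)
L=(P-C0)@np.stack([XH,YH,[0,0,1]],1); L0=(P0-C0)@np.stack([XH,YH,[0,0,1]],1)
for yc,zr in((-.15,(.06,.14)),(.15,(.06,.14))):
    for l,dd in((L0,d0),(L,d)):
        r=np.hypot(l[...,0],l[...,1]-yc); m=(r>.04)&(r<.066)&(dd>0)&(l[...,2]>zr[0])&(l[...,2]<zr[1])&(abs(l[...,1])>.09)
        z=l[m][:,2]; print(yc,m.sum(),np.percentile(z,[25,50,75]).round(4))
for l,dd in((L0,d0),(L,d)):
    m=(np.hypot(l[...,0],l[...,1]+.15)<.03)&(dd>0)&(l[...,2]>.12); print('knob max',np.percentile(l[m][:,2],[80,90,97]), m.sum())
print(pweight(p),reading(p))
E
```

```text
{'t': 9.95, 'r': 0.4213, 'z': 0.2501, 'f': 5.3756, 'xy': [0.5269, 0.0289]}
{'t': 10.0, 'r': None, 'z': 0.2501, 'f': 5.9911}
-0.15 1576 [0.0829 0.0837 0.0845]
-0.15 1991 [0.1024 0.104  0.1049]
0.15 644 [0.0727 0.1176 0.119 ]
0.15 518 [0.074  0.0977 0.0987]
knob max [0.1482542  0.15047337 0.15135672] 488
knob max [0.16402634 0.17021502 0.17149369] 725
(np.float64(0.01899402715440688), 0.8060085773468018, -0.75) (0.42126683940720755, 21.158170700073242)
```

```bash
sed -i "s/r=np.array(\[L\[i\]\['r'\] for i in ir\])\*.05/r=np.array([L[i]['r'] for i in ir])*.05*.957/; s#-r)/.0002#-r)/.0003#" mpc.py
python3 - <<'E'
from mpc import *
th,m,t,x,l=main_fit()
T,o=sim(th,m,m[0][0],t+.01); print([(round(q['t'],2),round(q['r']*.957,3),round(np.interp(q['t'],T,o[:,0])*20,3)) for q in l[-15:] if q['r'] is not None])
rows=plan(lambda tt:x[0]+(.0175-x[0])*(min(1,(tt-t+.1)/1.)),th,m,t,x,step=.01)
E
```

```text
W 5.873 zc 0.3316 c 1074 b 2.05 k 139.5 M 10.78 fb 0.05 sd W 0.21 zc 0.0012 cost 12.5
t 10.00 p->r 0.405  v 0.8 mm/s  s 33.6 mm  F 5.43
[(7.15, 0.001, np.float64(0.0)), (7.2, 0.001, np.float64(0.0)), (8.05, 0.074, np.float64(0.067)), (8.1, 0.082, np.float64(0.076)), (8.95, 0.295, np.float64(0.302)), (9.0, 0.313, np.float64(0.316)), (9.85, 0.402, np.float64(0.4)), (9.9, 0.403, np.float64(0.402)), (9.95, 0.403, np.float64(0.404))]
ROWS z: [-0.01, -0.01, 0.1, 0.1, -0.02, -0.02, 0.03, 0.03] next [0.03, 0.01, 0.02, 0.03, 0.03, 0.02, 0.02, 0.03]
10.00 r 0.405 v 0.8 s 33.6 F 5.43 | 10.15 r 0.402 v -2.6 s 34.4 F 5.29 | 10.30 r 0.388 v -6.2 s 35.1 F 5.61 | 10.45 r 0.371 v -4.4 s 35.9 F 5.93 | 10.60 r 0.360 v -3.4 s 36.8 F 5.79 | 10.75 r 0.350 v -3.3 s 37.6 F 5.90 | 10.90 r 0.341 v -2.9 s 38.4 F 5.90 | 11.05 r 0.332 v -2.6 s 39.2 F 6.00 | 11.20 r 0.326 v -1.9 s 40.1 F 6.02 | 11.35 r 0.320 v -1.8 s 40.9 F 6.01 | 11.50 r 0.315 v -1.9 s 41.8 F 6.04 | 11.65 r 0.309 v -1.7 s 42.6 F 6.12 | 11.80 r 0.305 v -1.3 s 43.5 F 6.08 | 11.95 r 0.301 v -1.3 s 44.3 F 6.14 | 12.10 r 0.298 v -0.7 s 45.2 F 6.17 | 12.25 r 0.296 v -0.4 s 46.0 F 6.16 | 12.40 r 0.295 v -0.2 s 46.9 F 6.15 | 12.55 r 0.295 v 0.2 s 47.8 F 6.19 | 12.70 r 0.296 v 0.5 s 48.6 F 6.11 |
```

```bash
python3 -m inch '[[0,0,-0.01,0,0,0,1],[0,0,-0.01,0,0,0,1],[0,0,0.1,0,0,0,1],[0,0,0.1,0,0,0,1],[0,0,-0.02,0,0,0,1],[0,0,-0.02,0,0,0,1],[0,0,0.03,0,0,0,1],[0,0,0.03,0,0,0,1]]'; python3 - <<'E'
from look import *
p,d=look(2,'pics/s11.png')
from mpc import *
addmove(10.0,[-.01,-.01,.1,.1,-.02,-.02,.03,.03]); th,m,t,x,l=main_fit()
T,o=sim(th,m,m[0][0],t+.01); print([(round(q['t'],2),round(q['r']*.957,3),round(np.interp(q['t'],T,o[:,0])*20,3)) for q in l[-15:] if q['r'] is not None])
rows=plan(lambda tt:x[0]+(.0175-x[0])*(min(1,(tt-t+.1)/1.)),th,m,t,x,step=.01)
E
```

```text
clock: 10.8
eef_pos: [0.5269, 0.029, 0.2451]
tool_rot: [0.801, 0.599, 0.0, 0.0]
ft_force: [-0.1, -0.1, 6.5]
grip_width: 0.0001
{'t': 10.8, 'r': 0.4379, 'z': 0.2451, 'f': 6.5246, 'xy': [0.5269, 0.029]}
{'t': 10.85, 'r': 0.4384, 'z': 0.245, 'f': 6.136, 'xy': [0.5268, 0.0289]}
{'t': 10.9, 'r': None, 'z': 0.245, 'f': 5.7778}
W 6.095 zc 0.3308 c 1183 b 7.89 k 142.7 M 10.05 fb 0.00 sd W 0.17 zc 0.0011 cost 16.0
t 10.90 p->r 0.419  v 1.0 mm/s  s 35.7 mm  F 5.72
[(8.05, 0.074, np.float64(0.072)), (8.1, 0.082, np.float64(0.08)), (8.95, 0.295, np.float64(0.301)), (9.0, 0.313, np.float64(0.313)), (9.85, 0.402, np.float64(0.399)), (9.9, 0.403, np.float64(0.404)), (9.95, 0.403, np.float64(0.409)), (10.8, 0.419, np.float64(0.417)), (10.85, 0.42, np.float64(0.418))]
ROWS z: [-0.06, -0.06, 0.14, 0.14, -0.03, -0.03, 0.03, 0.03] next [0.03, 0.01, 0.02, 0.03, 0.03, 0.02, 0.02, 0.02]
10.90 r 0.419 v 1.0 s 35.7 F 5.72 | 11.05 r 0.418 v -2.5 s 36.4 F 5.30 | 11.20 r 0.400 v -8.0 s 37.1 F 5.72 | 11.35 r 0.380 v -4.7 s 37.9 F 6.21 | 11.50 r 0.371 v -2.2 s 38.6 F 6.00 | 11.65 r 0.365 v -1.4 s 39.4 F 6.09 | 11.80 r 0.363 v -0.3 s 40.2 F 6.05 | 11.95 r 0.363 v 0.4 s 41.0 F 6.10 | 12.10 r 0.365 v 1.3 s 41.7 F 6.06 | 12.25 r 0.370 v 1.4 s 42.5 F 5.99 | 12.40 r 0.373 v 1.1 s 43.2 F 5.97 | 12.55 r 0.377 v 1.1 s 44.0 F 6.00 | 12.70 r 0.380 v 1.3 s 44.8 F 5.91 | 12.85 r 0.384 v 1.1 s 45.5 F 5.94 | 13.00 r 0.387 v 1.3 s 46.3 F 5.93 | 13.15 r 0.392 v 1.5 s 47.0 F 5.90 | 13.30 r 0.396 v 1.5 s 47.8 F 5.87 | 13.45 r 0.401 v 1.4 s 48.5 F 5.84 | 13.60 r 0.404 v 0.9 s 49.2 F 5.75 |
```

```bash
python3 - <<'E'
from mpc import *
th,m,t,x,l=main_fit()
x=np.array([.419*.05,.0007,x[2],x[3]])
for rows in ([-.06,-.06,.14,.14,-.03,-.03,.02,.02],[-.08,-.08,.14,.14,-.02,-.02,.02,.02]):
  for dW in(0,-.15,.15):
    for b in (2,8):
      q=th.copy(); q[0]+=dW; q[3]=b; T,o=predict(q,m,t,x,rows); print(rows[0],dW,b,(o[::15,0]*20).round(3),o[-1,1]*1e3)
E
```

```text
W 6.095 zc 0.3308 c 1183 b 7.89 k 142.7 M 10.05 fb 0.00 sd W 0.17 zc 0.0011 cost 16.0
t 10.90 p->r 0.419  v 1.0 mm/s  s 35.7 mm  F 5.72
-0.06 0 2 [0.419 0.417 0.398 0.374 0.361 0.352 0.344] -2.3493352773371576
-0.06 0 8 [0.419 0.417 0.399 0.378 0.368 0.362 0.358] -1.486170074545229
-0.06 -0.15 2 [0.419 0.421 0.411 0.402 0.407 0.418 0.432] 4.52101159127144
-0.06 -0.15 8 [0.419 0.42  0.411 0.403 0.41  0.421 0.433] 3.9246111473394945
-0.06 0.15 2 [0.419 0.414 0.385 0.347 0.315 0.285 0.257] -9.219682145946177
-0.06 0.15 8 [0.419 0.414 0.387 0.352 0.327 0.304 0.283] -6.896951296429694
-0.08 0 2 [0.419 0.416 0.392 0.358 0.331 0.308 0.288] -6.225153527362373
-0.08 0 8 [0.419 0.416 0.393 0.363 0.341 0.323 0.309] -4.384349691592046
-0.08 -0.15 2 [0.419 0.42  0.405 0.386 0.377 0.374 0.375] 0.6451933412460477
-0.08 -0.15 8 [0.419 0.42  0.405 0.388 0.382 0.382 0.384] 1.026431530292472
-0.08 0.15 2 [0.419 0.413 0.379 0.33  0.285 0.241 0.2  ] -13.095500395971207
-0.08 0.15 8 [0.419 0.413 0.381 0.337 0.3   0.265 0.234] -9.79513091347645
```

```bash
python3 -m inch '[[0,0,-0.07,0,0,0,1],[0,0,-0.07,0,0,0,1],[0,0,0.14,0,0,0,1],[0,0,0.14,0,0,0,1],[0,0,-0.03,0,0,0,1],[0,0,-0.03,0,0,0,1],[0,0,0.02,0,0,0,1],[0,0,0.03,0,0,0,1]]'; python3 - <<'E'
from look import *
p,d=look(2,'pics/s12.png')
from mpc import *
addmove(10.9,[-.07,-.07,.14,.14,-.03,-.03,.02,.03]); th,m,t,x,l=main_fit()
T,o=sim(th,m,m[0][0],t+.01); print([(round(q['t'],2),round(q['r']*.957,3),round(np.interp(q['t'],T,o[:,0])*20,3)) for q in l[-15:] if q['r'] is not None])
rows=plan(lambda tt:x[0]+(.0175-x[0])*(min(1,(tt-t+.1)/1.)),th,m,t,x,step=.01)
E
```

```text
clock: 11.7
eef_pos: [0.5269, 0.029, 0.242]
tool_rot: [0.801, 0.599, 0.0, 0.0]
ft_force: [-1.0, 0.9, 5.8]
grip_width: -0.0
{'t': 11.7, 'r': 0.3617, 'z': 0.242, 'f': 5.8422, 'xy': [0.5269, 0.029]}
{'t': 11.75, 'r': 0.3602, 'z': 0.2419, 'f': 6.7891, 'xy': [0.5269, 0.0289]}
{'t': 11.8, 'r': None, 'z': 0.2419, 'f': 6.2223}
W 6.153 zc 0.3305 c 1207 b 8.09 k 144.1 M 10.12 fb -0.01 sd W 0.15 zc 0.0010 cost 16.9
t 11.80 p->r 0.339  v -3.2 mm/s  s 39.6 mm  F 6.19
[(8.95, 0.295, np.float64(0.302)), (9.0, 0.313, np.float64(0.314)), (9.85, 0.402, np.float64(0.398)), (9.9, 0.403, np.float64(0.403)), (9.95, 0.403, np.float64(0.408)), (10.8, 0.419, np.float64(0.419)), (10.85, 0.42, np.float64(0.42)), (11.7, 0.346, np.float64(0.346)), (11.75, 0.345, np.float64(0.342))]
ROWS z: [0.08, 0.08, -0.06, -0.06, 0.05, 0.05, 0.03, 0.03] next [0.02, 0.02, 0.02, 0.03, 0.03, 0.02, 0.02, 0.02]
11.80 r 0.339 v -3.2 s 39.6 F 6.19 | 11.95 r 0.332 v -0.7 s 40.4 F 6.56 | 12.10 r 0.338 v 3.6 s 41.2 F 6.33 | 12.25 r 0.347 v 2.1 s 42.0 F 6.03 | 12.40 r 0.351 v 0.9 s 42.7 F 6.16 | 12.55 r 0.354 v 1.3 s 43.5 F 6.19 | 12.70 r 0.359 v 1.7 s 44.3 F 6.10 | 12.85 r 0.364 v 1.3 s 45.0 F 6.06 | 13.00 r 0.367 v 0.8 s 45.8 F 6.04 | 13.15 r 0.368 v 0.3 s 46.5 F 6.03 | 13.30 r 0.369 v -0.2 s 47.3 F 6.03 | 13.45 r 0.368 v -0.3 s 48.0 F 6.09 | 13.60 r 0.367 v -0.0 s 48.8 F 6.03 | 13.75 r 0.367 v -0.1 s 49.5 F 6.09 | 13.90 r 0.368 v 0.4 s 50.3 F 6.10 | 14.05 r 0.370 v 0.9 s 51.1 F 6.09 | 14.20 r 0.373 v 1.2 s 51.8 F 6.06 | 14.35 r 0.377 v 1.4 s 52.6 F 6.04 | 14.50 r 0.381 v 1.0 s 53.3 F 5.94 |
```

```bash
python3 -m inch '[[0,0,0.08,0,0,0,1],[0,0,0.07,0,0,0,1],[0,0,-0.05,0,0,0,1],[0,0,-0.05,0,0,0,1],[0,0,0.04,0,0,0,1],[0,0,0.04,0,0,0,1],[0,0,0.03,0,0,0,1],[0,0,0.03,0,0,0,1]]'; python3 - <<'E'
from look import *
p,d=look(2,'pics/s13.png')
from mpc import *
addmove(11.8,[.08,.07,-.05,-.05,.04,.04,.03,.03]); th,m,t,x,l=main_fit()
T,o=sim(th,m,m[0][0],t+.01); print([(round(q['t'],2),round(q['r']*.957,3),round(np.interp(q['t'],T,o[:,0])*20,3)) for q in l[-15:] if q['r'] is not None])
rows=plan(lambda tt:x[0]+(.0175-x[0])*(min(1,(tt-t+.1)/1.)),th,m,t,x,step=.01)
E
```

```text
clock: 12.6
eef_pos: [0.5269, 0.0289, 0.2372]
tool_rot: [0.801, 0.599, 0.0, 0.0]
ft_force: [-0.5, -1.0, 5.3]
grip_width: -0.0002
{'t': 12.6, 'r': 0.3903, 'z': 0.2372, 'f': 5.3016, 'xy': [0.5269, 0.0289]}
{'t': 12.65, 'r': 0.3952, 'z': 0.237, 'f': 6.9254, 'xy': [0.5268, 0.0289]}
{'t': 12.7, 'r': None, 'z': 0.2371, 'f': 5.9427}
W 6.215 zc 0.3296 c 1241 b 7.42 k 146.2 M 10.04 fb -0.02 sd W 0.17 zc 0.0011 cost 20.4
t 12.70 p->r 0.374  v 1.4 mm/s  s 43.2 mm  F 6.05
[(9.85, 0.402, np.float64(0.398)), (9.9, 0.403, np.float64(0.403)), (9.95, 0.403, np.float64(0.407)), (10.8, 0.419, np.float64(0.417)), (10.85, 0.42, np.float64(0.419)), (11.7, 0.346, np.float64(0.352)), (11.75, 0.345, np.float64(0.349)), (12.6, 0.374, np.float64(0.371)), (12.65, 0.378, np.float64(0.373))]
ROWS z: [-0.01, -0.01, 0.08, 0.08, -0.01, -0.01, 0.03, 0.03] next [0.03, 0.01, 0.02, 0.03, 0.03, 0.02, 0.02, 0.02]
12.70 r 0.374 v 1.4 s 43.2 F 6.05 | 12.85 r 0.376 v -0.5 s 43.9 F 5.88 | 13.00 r 0.370 v -2.8 s 44.6 F 6.09 | 13.15 r 0.364 v -0.8 s 45.4 F 6.30 | 13.30 r 0.364 v 0.4 s 46.1 F 6.13 | 13.45 r 0.366 v 0.6 s 46.9 F 6.18 | 13.60 r 0.368 v 1.0 s 47.6 F 6.11 | 13.75 r 0.371 v 1.0 s 48.4 F 6.14 | 13.90 r 0.375 v 1.4 s 49.1 F 6.10 | 14.05 r 0.378 v 0.9 s 49.8 F 6.04 | 14.20 r 0.380 v 0.3 s 50.6 F 6.03 | 14.35 r 0.381 v 0.2 s 51.3 F 6.08 | 14.50 r 0.382 v 0.3 s 52.0 F 6.02 | 14.65 r 0.383 v 0.2 s 52.8 F 6.07 | 14.80 r 0.384 v 0.7 s 53.5 F 6.08 | 14.95 r 0.387 v 1.1 s 54.2 F 6.07 | 15.10 r 0.391 v 1.5 s 55.0 F 6.04 | 15.25 r 0.395 v 1.7 s 55.7 F 6.01 | 15.40 r 0.400 v 1.4 s 56.4 F 5.90 |
```

```bash
python3 -m inch '[[0,0,-0.02,0,0,0,1],[0,0,-0.02,0,0,0,1],[0,0,0.08,0,0,0,1],[0,0,0.08,0,0,0,1],[0,0,-0.01,0,0,0,1],[0,0,-0.01,0,0,0,1],[0,0,0.02,0,0,0,1],[0,0,0.03,0,0,0,1]]'; python3 - <<'E'
from look import *
p,d=look(2,'pics/s14.png')
from dbg import overlay; overlay(p,'pics/s14z.png')
from mpc import *
addmove(12.7,[-.02,-.02,.08,.08,-.01,-.01,.02,.03]); th,m,t,x,l=main_fit()
T,o=sim(th,m,m[0][0],t+.01); print([(round(q['t'],2),round(q['r']*.957,3),round(np.interp(q['t'],T,o[:,0])*20,3)) for q in l[-15:] if q['r'] is not None])
rows=plan(lambda tt:x[0]+(.0175-x[0])*(min(1,(tt-t+.1)/1.)),th,m,t,x,step=.01)
E
```

```text
clock: 13.5
eef_pos: [0.5269, 0.0289, 0.2335]
tool_rot: [0.801, 0.599, 0.0, 0.0]
ft_force: [-1.3, -0.5, 5.4]
grip_width: -0.0002
{'t': 13.5, 'r': 0.3618, 'z': 0.2335, 'f': 5.4254, 'xy': [0.5269, 0.0289]}
{'t': 13.55, 'r': 0.3605, 'z': 0.2333, 'f': 6.2211, 'xy': [0.5269, 0.029]}
{'t': 13.6, 'r': None, 'z': 0.2334, 'f': 5.6713}
W 6.182 zc 0.3292 c 1238 b 7.36 k 146.5 M 10.16 fb -0.03 sd W 0.17 zc 0.0011 cost 21.6
t 13.60 p->r 0.341  v -2.2 mm/s  s 47.4 mm  F 6.18
[(9.95, 0.403, np.float64(0.407)), (10.8, 0.419, np.float64(0.417)), (10.85, 0.42, np.float64(0.419)), (11.7, 0.346, np.float64(0.353)), (11.75, 0.345, np.float64(0.35)), (12.6, 0.374, np.float64(0.374)), (12.65, 0.378, np.float64(0.375)), (13.5, 0.346, np.float64(0.345)), (13.55, 0.345, np.float64(0.343))]
ROWS z: [0.07, 0.07, -0.05, -0.05, 0.04, 0.04, 0.03, 0.03] next [0.02, 0.02, 0.02, 0.03, 0.03, 0.02, 0.02, 0.02]
13.60 r 0.341 v -2.2 s 47.4 F 6.18 | 13.75 r 0.336 v -0.7 s 48.2 F 6.49 | 13.90 r 0.339 v 2.4 s 48.9 F 6.29 | 14.05 r 0.345 v 0.5 s 49.7 F 6.03 | 14.20 r 0.343 v -1.2 s 50.4 F 6.16 | 14.35 r 0.339 v -1.5 s 51.2 F 6.24 | 14.50 r 0.335 v -1.3 s 51.9 F 6.22 | 14.65 r 0.330 v -1.7 s 52.7 F 6.25 | 14.80 r 0.324 v -1.9 s 53.4 F 6.29 | 14.95 r 0.319 v -2.0 s 54.2 F 6.33 | 15.10 r 0.313 v -1.8 s 55.0 F 6.37 | 15.25 r 0.308 v -1.2 s 55.8 F 6.45 | 15.40 r 0.306 v -0.3 s 56.5 F 6.41 | 15.55 r 0.306 v 0.2 s 57.3 F 6.46 | 15.70 r 0.308 v 1.2 s 58.1 F 6.46 | 15.85 r 0.313 v 1.9 s 58.9 F 6.42 | 16.00 r 0.319 v 2.3 s 59.7 F 6.37 | 16.15 r 0.326 v 2.4 s 60.4 F 6.32 | 16.30 r 0.333 v 1.9 s 61.2 F 6.19 |
```

View pics/s14z.png

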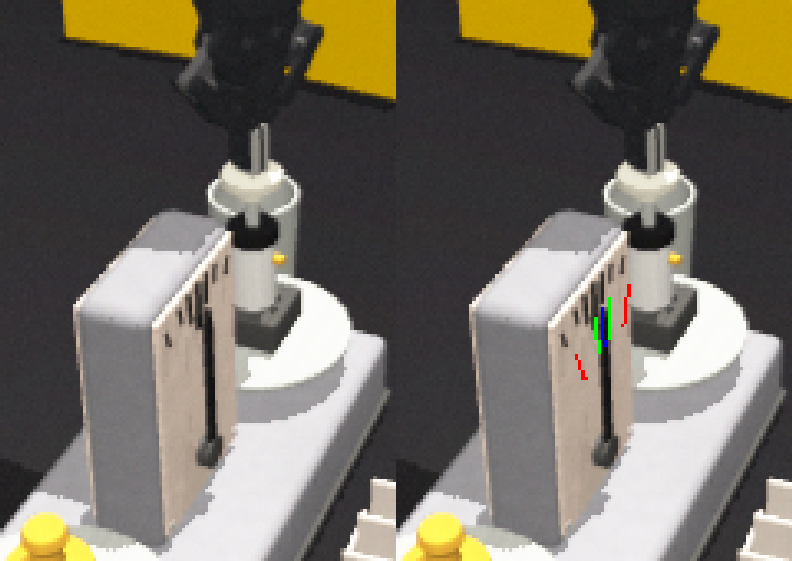

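```bash
python3 -m inch '[[0,0,0.07,0,0,0,1],[0,0,0.07,0,0,0,1],[0,0,-0.05,0,0,0,1],[0,0,-0.05,0,0,0,1],[0,0,0.05,0,0,0,1],[0,0,0.05,0,0,0,1],[0,0,0.03,0,0,0,1],[0,0,0.03,0,0,0,1]]'; python3 - <<'E'
from look import *
p,d=look(2,'pics/s15.png')
from mpc import *
addmove(13.6,[.07,.07,-.05,-.05,.05,.05,.03,.03]); th,m,t,x,l=main_fit()
T,o=sim(th,m,m[0][0],t+.01); print([(round(q['t'],2),round(q['r']*.957,3),round(np.interp(q['t'],T,o[:,0])*20,3)) for q in l[-15:] if q['r'] is not None])
w=(T>8.7); print(list(zip(T[w][::10].round(1),(o[w,0][::10]*20).round(3))), o[w,0].max()*20)
E
```

```text
clock: 14.4
eef_pos: [0.5269, 0.0289, 0.2285]
tool_rot: [0.801, 0.599, 0.0, 0.0]
ft_force: [0.3, 0.2, 5.1]
grip_width: 0.0004
{'t': 14.4, 'r': 0.3602, 'z': 0.2285, 'f': 5.0951, 'xy': [0.5269, 0.0289]}
{'t': 14.45, 'r': 0.3603, 'z': 0.2283, 'f': 5.8926, 'xy': [0.5269, 0.0289]}
{'t': 14.5, 'r': None, 'z': 0.2284, 'f': 5.3519}
W 6.135 zc 0.3289 c 1229 b 7.32 k 146.4 M 10.15 fb -0.03 sd W 0.17 zc 0.0012 cost 23.6
t 14.50 p->r 0.346  v 0.8 mm/s  s 51.9 mm  F 6.16
[(10.8, 0.419, np.float64(0.417)), (10.85, 0.42, np.float64(0.419)), (11.7, 0.346, np.float64(0.353)), (11.75, 0.345, np.float64(0.35)), (12.6, 0.374, np.float64(0.374)), (12.65, 0.378, np.float64(0.376)), (13.5, 0.346, np.float64(0.346)), (13.55, 0.345, np.float64(0.344)), (14.4, 0.345, np.float64(0.344)), (14.45, 0.345, np.float64(0.345))]
[(np.float64(8.7), np.float64(0.236)), (np.float64(8.8), np.float64(0.265)), (np.float64(8.9), np.float64(0.293)), (np.float64(9.0), np.float64(0.319)), (np.float64(9.1), np.float64(0.34)), (np.float64(9.2), np.float64(0.354)), (np.float64(9.3), np.float64(0.361)), (np.float64(9.4), np.float6
[... 1311 characters left out ...]
 np.float64(0.379)), (np.float64(12.9), np.float64(0.377)), (np.float64(13.0), np.float64(0.37)), (np.float64(13.1), np.float64(0.363)), (np.float64(13.2), np.float64(0.358)), (np.float64(13.3), np.float64(0.354)), (np.float64(13.4), np.float64(0.35)), (np.float64(13.5), np.float64(0.345)), (np.float64(13.6), np.float64(0.341)), (np.float64(13.7), np.float64(0.337)), (np.float64(13.8), np.float64(0.337)), (np.float64(13.9), np.float64(0.34)), (np.float64(14.0), np.float64(0.345)), (np.float64(14.1), np.float64(0.346)), (np.float64(14.2), np.float64(0.345)), (np.float64(14.3), np.float64(0.344)), (np.float64(14.4), np.float64(0.344)), (np.float64(14.5), np.float64(0.346))] 0.42279863712907595
```

```bash
python3 - <<'E'
from mpc import *
th,m,t,x,l=main_fit()
def ref(tt):
    a=min(1,max(0,(tt-t)/2.1)); return x[0]*(1-a*a*(3-2*a))
rows=plan(ref,th,m,t,x,step=.01)
for dW in(-.15,.15):
  q=th.copy(); q[0]+=dW; T,o=predict(q,m,t,x,rows); print(dW,(o[::15,0]*20).round(3),o[-1,1]*1e3)
E
```

```text
W 6.135 zc 0.3289 c 1229 b 7.32 k 146.4 M 10.15 fb -0.03 sd W 0.17 zc 0.0012 cost 23.6
t 14.50 p->r 0.346  v 0.8 mm/s  s 51.9 mm  F 6.16
ROWS z: [-0.04, -0.04, 0.04, 0.04, 0.03, 0.03, -0.0, -0.0] next [0.02, 0.01, 0.02, 0.03, 0.02, 0.02, 0.02, 0.03]
14.50 r 0.346 v 0.8 s 51.9 F 6.16 | 14.65 r 0.346 v -1.5 s 52.6 F 5.84 | 14.80 r 0.333 v -6.6 s 53.3 F 5.90 | 14.95 r 0.308 v -9.3 s 54.1 F 6.17 | 15.10 r 0.279 v -9.9 s 54.8 F 6.44 | 15.25 r 0.249 v -10.0 s 55.6 F 6.54 | 15.40 r 0.218 v -10.7 s 56.4 F 6.65 | 15.55 r 0.185 v -11.1 s 57.3 F 6.88 | 15.70 r 0.152 v -10.8 s 58.1 F 7.07 | 15.85 r 0.120 v -10.4 s 59.0 F 7.25 | 16.00 r 0.090 v -9.5 s 59.9 F 7.45 | 16.15 r 0.064 v -7.7 s 60.8 F 7.67 | 16.30 r 0.045 v -5.4 s 61.8 F 7.73 | 16.45 r 0.031 v -3.9 s 62.7 F 7.80 | 16.60 r 0.022 v -2.6 s 63.7 F 7.84 | 16.75 r 0.015 v -1.6 s 64.6 F 7.85 | 16.90 r 0.012 v -0.9 s 65.6 F 7.85 | 17.05 r 0.010 v -0.3 s 66.5 F 7.89 | 17.20 r 0.010 v 0.1 s 67.5 F 7.80 | 
-0.15 [0.346 0.349 0.345 0.334 0.32  0.307 0.292] -5.450188385585629
0.15 [0.346 0.342 0.321 0.283 0.238 0.191 0.144] -15.86655287449576
```

```bash
python3 -m inch '[[0,0,-0.04,0,0,0,1],[0,0,-0.04,0,0,0,1],[0,0,0.04,0,0,0,1],[0,0,0.04,0,0,0,1],[0,0,0.03,0,0,0,1],[0,0,0.03,0,0,0,1],[0,0,0,0,0,0,1],[0,0,0,0,0,0,1]]'; python3 - <<'E'
from look import *
p,d=look(2,'pics/s16.png')
from mpc import *
addmove(14.5,[-.04,-.04,.04,.04,.03,.03,0,0]); th,m,t,x,l=main_fit()
T,o=sim(th,m,m[0][0],t+.01); print([(round(q['t'],2),round(q['r']*.957,3),round(np.interp(q['t'],T,o[:,0])*20,3)) for q in l[-15:] if q['r'] is not None])
def ref(tt):
    a=min(1,max(0,(tt-t)/1.4)); return x[0]*(1-a)**1.5-.0005*a
rows=plan(ref,th,m,t,x,ncalls=2,step=.01)
for dW in(-.15,.15):
  q=th.copy(); q[0]+=dW; T,o=predict(q,m,t,x,rows); print(dW,(o[::15,0]*20).round(3),o[-1,1]*1e3)
E
```

```text
clock: 15.3
eef_pos: [0.527, 0.0289, 0.227]
tool_rot: [0.801, 0.599, 0.0, 0.0]
ft_force: [-0.3, 0.5, 6.4]
grip_width: 0.0005
{'t': 15.3, 'r': 0.2518, 'z': 0.227, 'f': 6.4154, 'xy': [0.527, 0.0289]}
{'t': 15.35, 'r': 0.2424, 'z': 0.2271, 'f': 6.5966, 'xy': [0.5269, 0.029]}
{'t': 15.4, 'r': None, 'z': 0.2271, 'f': 6.2427}
W 6.127 zc 0.3287 c 1228 b 7.37 k 146.6 M 10.23 fb -0.04 sd W 0.17 zc 0.0011 cost 23.8
t 15.40 p->r 0.220  v -10.6 mm/s  s 56.4 mm  F 6.63
[(11.7, 0.346, np.float64(0.353)), (11.75, 0.345, np.float64(0.35)), (12.6, 0.374, np.float64(0.374)), (12.65, 0.378, np.float64(0.376)), (13.5, 0.346, np.float64(0.346)), (13.55, 0.345, np.float64(0.344)), (14.4, 0.345, np.float64(0.345)), (14.45, 0.345, np.float64(0.345)), (15.3, 0.241, np.float64(0.241)), (15.35, 0.232, np.float64(0.231))]
ROWS z: [0.01, 0.01, 0.03, 0.03, 0.0, 0.0, 0.02, 0.02] next [0.03, 0.01, 0.0, 0.0]
15.40 r 0.220 v -10.6 s 56.4 F 6.63 | 15.55 r 0.187 v -11.4 s 57.2 F 6.81 | 15.70 r 0.152 v -11.7 s 58.0 F 7.07 | 15.85 r 0.118 v -10.5 s 58.9 F 7.30 | 16.00 r 0.089 v -9.7 s 59.8 F 7.38 | 16.15 r 0.060 v -9.1 s 60.7 F 7.57 | 16.30 r 0.034 v -8.3 s 61.7 F 7.66 | 16.45 r 0.010 v -7.6 s 62.6 F 7.86 | 16.60 r 0.000 v 0.2 s 63.6 F 7.88 | 16.75 r 0.000 v -0.3 s 64.5 F 7.78 | 16.90 r 0.000 v 0.0 s 65.5 F 7.64 | 17.05 r 0.000 v 0.0 s 66.4 F 7.51 | 17.20 r 0.000 v 0.0 s 67.3 F 7.38 | 
-0.15 [0.22  0.19  0.164 0.144 0.129 0.118 0.108] -3.158481763933289
0.15 [0.22  0.184 0.14  0.093 0.048 0.003 0.   ] 0.0
```

```bash
python3 -m inch '[[0,0,0.01,0,0,0,1],[0,0,0.01,0,0,0,1],[0,0,0.03,0,0,0,1],[0,0,0.03,0,0,0,1],[0,0,0.01,0,0,0,1],[0,0,0.01,0,0,0,1],[0,0,0.02,0,0,0,1],[0,0,0.02,0,0,0,1]]'; python3 - <<'E'
from look import *
p,d=look(2,'pics/s17.png')
from mpc import *
addmove(15.4,[.01,.01,.03,.03,.01,.01,.02,.02]); th,m,t,x,l=main_fit()
T,o=sim(th,m,m[0][0],t+.01); print([(round(q['t'],2),round(q['r']*.957,3),round(np.interp(q['t'],T,o[:,0])*20,3)) for q in l[-8:] if q['r'] is not None])
def ref(tt):
    a=min(1,max(0,(tt-t)/.6)); return x[0]*(1-a)-.0003*a
rows=plan(ref,th,m,t,x,ncalls=1,step=.01)
for rows in ([.02]*4+[0]*4,[.02]*8,[.01]*8,[.01]*4+[0]*4):
 for dW in(-.1,0,.1):
  q=th.copy(); q[0]+=dW; T,o=predict(q,m,t,x,rows); print(rows,dW,(o[::10,0]*20).round(3),(o[::10,1]*1e3).round(1),o[-1,3])
E
```

```text
clock: 16.2
eef_pos: [0.5271, 0.029, 0.2239]
tool_rot: [0.801, 0.599, 0.001, 0.0]
ft_force: [-0.2, -0.6, 7.9]
grip_width: 0.0001
{'t': 16.2, 'r': 0.0579, 'z': 0.2239, 'f': 7.8502, 'xy': [0.5271, 0.029]}
{'t': 16.25, 'r': 0.05, 'z': 0.2238, 'f': 7.559, 'xy': [0.527, 0.029]}
{'t': 16.3, 'r': None, 'z': 0.2238, 'f': 7.8343}
W 6.122 zc 0.3286 c 1233 b 6.35 k 146.2 M 10.02 fb -0.03 sd W 0.05 zc 0.0007 cost 24.7
t 16.30 p->r 0.041  v -6.1 mm/s  s 61.4 mm  F 7.68
[(14.45, 0.345, np.float64(0.347)), (15.3, 0.241, np.float64(0.242)), (15.35, 0.232, np.float64(0.231)), (16.2, 0.055, np.float64(0.054)), (16.25, 0.048, np.float64(0.047))]
ROWS z: [0.04, 0.04, -0.03, -0.03, -0.01, -0.01, -0.01, -0.01] next []
16.30 r 0.041 v -6.1 s 61.4 F 7.68 | 16.45 r 0.025 v -4.5 s 62.3 F 7.88 | 16.60 r 0.015 v -2.6 s 63.3 F 7.78 | 16.75 r 0.005 v -4.6 s 64.2 F 7.59 | 16.90 r 0.000 v 0.0 s 65.1 F 7.43 | 17.05 r 0.000 v 0.0 s 66.0 F 7.25 | 17.20 r 0.000 v 0.0 s 66.9 F 7.10 | 
[0.02, 0.02, 0.02, 0.02, 0, 0, 0, 0] -0.1 [0.041 0.03  0.023 0.018 0.015 0.015 0.014 0.012 0.007 0.   ] [-6.1 -4.6 -3.1 -1.8 -0.7 -0.1 -0
[... 1306 characters left out ...]
.01, 0.01, 0.01, 0.01, 0.01, 0.01, 0.01, 0.01] 0.1 [0.041 0.028 0.014 0.    0.    0.    0.    0.    0.    0.   ] [-6.1 -6.7 -7.4  0.   0.   0.   0.   0.   0.   0. ] 7.454022718303143
[0.01, 0.01, 0.01, 0.01, 0, 0, 0, 0] -0.1 [0.041 0.03  0.022 0.015 0.008 0.002 0.    0.    0.    0.   ] [-6.1 -4.8 -3.8 -3.3 -3.2 -3.6  0.   0.   0.   0. ] 7.315591402292479
[0.01, 0.01, 0.01, 0.01, 0, 0, 0, 0] 0 [0.041 0.029 0.018 0.006 0.    0.    0.    0.    0.    0.   ] [-6.1 -5.7 -5.6 -5.8  0.   0.   0.   0.   0.   0. ] 7.313677583672899
[0.01, 0.01, 0.01, 0.01, 0, 0, 0, 0] 0.1 [0.041 0.028 0.014 0.    0.    0.    0.    0.    0.    0.   ] [-6.1 -6.7 -7.4  0.   0.   0.   0.   0.   0.   0. ] 7.312857689493077
```

```bash
python3 -m inch '[[0,0,0.02,0,0,0,1],[0,0,0.02,0,0,0,1],[0,0,0.02,0,0,0,1],[0,0,0.02,0,0,0,1],[0,0,0,0,0,0,1],[0,0,-0.01,0,0,0,1],[0,0,-0.02,0,0,0,1],[0,0,-0.03,0,0,0,1]]'; python3 - <<'E'
from look import *
p,d=look(2,'pics/s18.png')
from mpc import *
addmove(16.3,[.02]*4+[0,-.01,-.02,-.03]); th,m,t,x,l=main_fit()
E
```

```text
clock: 17.1
eef_pos: [0.527, 0.029, 0.2233]
tool_rot: [0.801, 0.599, 0.001, 0.0]
ft_force: [-0.5, -0.2, 6.5]
grip_width: 0.0002
{'t': 17.1, 'r': 0.0005, 'z': 0.2233, 'f': 6.495, 'xy': [0.527, 0.029]}
{'t': 17.15, 'r': -0.0008, 'z': 0.2234, 'f': 7.6265, 'xy': [0.5271, 0.0289]}
{'t': 17.2, 'r': None, 'z': 0.2234, 'f': 6.6211}
W 6.255 zc 0.3294 c 1270 b 3.06 k 144.7 M 9.93 fb -0.04 sd W 0.16 zc 0.0012 cost 47.0
t 17.20 p->r 0.000  v 0.0 mm/s  s 66.3 mm  F 7.39
```

```bash
python3 -m inch '[[0,0,-0.12,0,0,0,1],[0,0,-0.22,0,0,0,1],[0,0,-0.25,0,0,0,1],[0,0,-0.25,0,0,0,1],[0,0,-0.22,0,0,0,1],[0,0,-0.2,0,0,0,1],[0,0,-0.16,0,0,0,1],[0,0,-0.16,0,0,0,1]]'; python3 -m inch '[[0,0,-0.12,0,0,0,1],[0,0,-0.12,0,0,0,1],[0,0,-0.2,0,0,0,1],[0,0,-0.4,0,0,0,1],[0,0,-0.8,0,0,0,1],[0,0,-0.8,0,0,0,1],[0,0,-0.8,0,0,0,1],[0,0,-0.6,0,0,0,1]]';python3 - <<'E'
from look import *
from dbg import overlay
p,d=look(2,'pics/s19.png'); overlay(p,'pics/s19z.png')
P=captop(d); P=P[P[:,2]<.31]; print(len(P),np.percentile(P[:,2],[50,90]))
E
```

```text
clock: 18.0
eef_pos: [0.5265, 0.0289, 0.2618]
tool_rot: [0.801, 0.599, -0.0, -0.0]
ft_force: [1.0, -0.0, 1.7]
grip_width: 0.0002
clock: 18.8
eef_pos: [0.5269, 0.029, 0.3602]
tool_rot: [0.801, 0.599, 0.001, 0.001]
ft_force: [-0.6, -0.3, -0.5]
grip_width: 0.0001
{'t': 18.8, 'r': 0.0001, 'z': 0.3602, 'f': -0.517, 'xy': [0.5269, 0.029]}
{'t': 18.85, 'r': 0.0005, 'z': 0.3625, 'f': 2.8513, 'xy': [0.5276, 0.029]}
{'t': 18.9, 'r': None, 'z': 0.361, 'f': -0.0758}
351 [0.23674429 0.26248625]
```

View pics/s19.png

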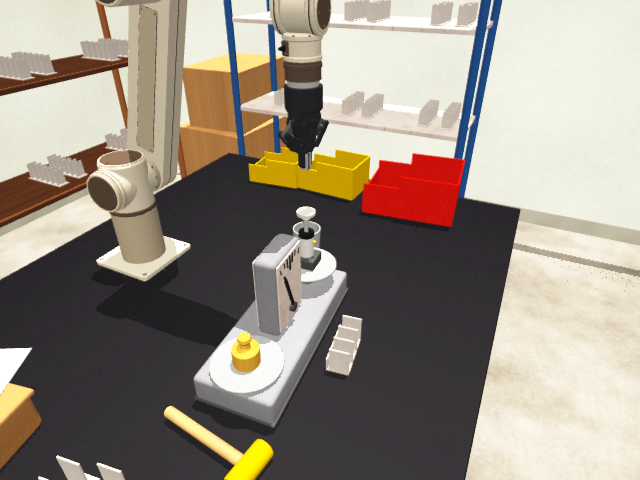

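The plunger is free, with its cap at (306, 214). The needle is back at rest, its tip near (285, 277). The bracket, mallet and tumbler haven't moved, and the fingers are about 100 mm above the cap.

```bash
python3 -m inch '[[0,0,0,0,0,0,1],[0,0,0,0,0,0,1],[0,0,0,0,0,0,1],[0,0,0,0,0,0,1],[0,0,0,0,0,0,1],[0,0,0,0,0,0,1],[0,0,0,0,0,0,1],[0,0,0,0,0,0,1]]'; python3 -c "
from look import *
p,d=look(1,'pics/s20.png'); bot.job_done()"
```

```text
clock: 19.7
eef_pos: [0.5267, 0.0289, 0.3581]
tool_rot: [0.801, 0.599, 0.0, 0.0]
ft_force: [0.6, -0.1, -0.4]
grip_width: 0.0001
{'t': 19.7, 'r': -0.0007, 'z': 0.3581, 'f': -0.3694, 'xy': [0.5267, 0.0289]}
{'t': 19.75, 'r': None, 'z': 0.3581, 'f': -0.3295}
the job is handed in; nothing more can be done
```

I pressed the plunger with closed fingertips and held the pointer between the two shorter marks for about 6.4 s (roughly 8.8 to 15.2 s on the clock). I then eased it back to its starting stop and lifted clear. The job is handed in at 19.75 s.

- **Hold:** the corrected readings stayed between about 0.30 and 0.42 rad, with the fitted peak at about 0.42. They are camera samples, two or three about every 0.9 s, so between samples I rely on the fitted model.
- **Return:** the needle touched its stop at about 4 to 7 mm/s of platter travel by the model, and it read 0.00 afterwards.
- **Piston:** it sank about 68 mm going by the cap's height at the end, or at most about 72 mm with an unknown starting offset. The limit is 78 mm.
- **Last check:** the pointer read 0.00, the force was at noise level, and the fingers were about 95 mm above the cap. The bracket, mallet and tumbler were where they started in the last picture I viewed (18.85 s).

**Disagreements between checks:**
- **Pointer reading:** my needle reading came out about 4% higher than the platter's height in the depth image (0.421 against 0.403), so I scaled it to match. A rough third check, from how far the weight rose in the picture, gave about 0.37 to 0.38.
- **Model:** its damping and spring values drifted as I refitted it. One early correction left the pointer at 0.42 instead of the 0.34 it predicted, and the next step fixed that.

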